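Laying the biscuit tray

ROBOT

A 6-joint arm with a two-finger parallel gripper is mounted at the origin on a cart in front of the work surface, level with it; the furniture and walls round the work are solid. World frame = base frame: x ahead of the robot, y to its left, z up, the work surface at z = 0. Lengths are in m, angles in rad, forces in N, time in s.
With the tool pointing down it reaches from about 0.375 to 0.975 m from the base axis. Payload 3.8 kg.
Tool frame: the origin (TCP) lies on the mounting face of the last link; the fingertips stand 173 mm ahead of it and the grasp point (between the pads) lies 155 mm ahead of it; z points along the fingers, y is the direction in which the jaws open and shut (so a half turn about z gives the same grasp; the last joint's range is limited). The gripper opens to 85 mm and grips with 20 to 120 N. Pads are 22 mm wide; open, the fingers measure 114 mm over their backs; the gripper's body (76 mm by 85 mm) begins 54 mm behind the grasp point. The pads swing forward as they close: fully open they stand 13 mm farther back than shut.
Start: joints at [1.309, 0.264, 1.604, -0, 1.274, -0.037], TCP at [0.15, 0.658, 0.405] pointing down, gripper open.
Joint ranges: [-2.63, 2.63], [-0.94, 2.18], [0.31, 2.57], [-1.31, 4.45], [0, 2.66], [-2.55, 2.55]. Speed limits (rad/s): [2.57, 2.57, 3.14, 3.14, 3.14, 3.14].

INTERFACE

Orientations are given as a rotation vector (axis times angle).
In Python, from workcell import bot, imaging, order gives the robot as it stands. The module is installed in compiled form; this text tells all that it offers.
- The arm moves only by the shell command python3 -m creep 'ROWS' [OPENING] [FORCE]. ROWS is JSON, a list of rows, each an object with "slide": the shift along the tool's x, y, z each as a share of 25 mm, from -1 to 1, a list of three; "angular": the turn, a rotation vector about the tool's x, y, z each as a share of 4 degrees, from -1 to 1, a list of three. A call has 1 to 5 rows; each row shifts and turns the commanded pose from where the row before left it, along the tool's axes as they then stand; what a row does not reach is not made up. A row lasts 1/12 s, in which the tool goes at most 41.7 mm and 7.16 degrees, less where a joint would pass 70% of its speed; a pose out of reach is approached as far as the arm can. A call with a number of a shift or a turn outside -1 to 1 is refused whole. A call with a gripper value outside its range is refused whole. OPENING is the closure, from -1 (fully open) to 1 (shut), set as the call begins (- or left out, the last holds). The fingers move at their own pace and stop on an object; FORCE is the grip in N (left out, the last holds). Time passes only in rows, so rows that do not move let the fingers close. It gives the time, the measured TCP pose, the force and the opening at its end, in the units of the state.
- bot.read_state(): the state, without advancing time (a new reading comes with each control period).
- imaging.read_camera(name): name is "side" or "top" or "wrist"; returns (picture, depth): 420x560x3 uint8, red, green, blue; 420x560 float32, m along the optical axis (not along the pixel's ray), 0 where there is no reading.
- imaging.camera_model(name): a dict with "fovy" (degrees; the focal length in pixels is half the picture's height over the tangent of half this angle, whatever the lens; pixels are square), "cx", "cy" (the principal point, pixels), "k1" (the pictures are not rectified: a ray, as slopes to the right and down, at radius r is drawn at 1 + k1 r^2 times it, then the intrinsics apply), "camera_from_world" (4x4, takes a point from world to camera coordinates); the wrist camera has in their place "tool_from_camera" (4x4, takes a point from camera to tool coordinates, whose origin is the TCP and whose axes are the flange's). Camera axes: x right, y down, z forward; pixel columns grow to the right and rows downward; lengths in m; the calibration is good to about 2 mm. A picture is of the moment at which its call begins: read the wrist's pose just before it. camera_model takes no time and is no camera call.
- order.finish_job(): hands the job in, once; it reports no verdict.
The state is a dict: "time": time; "q": joint angles; "joint_vel": joint speeds; "joint_torque": joint torques, N m; "tool_pos": TCP position; "tcp_rot": TCP orientation; "wrist_force": force on the tool from outside, world axes, zero at the start; "torque": the same for the moment, N m; "width": opening from 0.0 (shut) to 1.0 (fully open).
Only numpy, scipy, OpenCV 4.12 (cv2) and the standard library are available. Lean on these libraries where they do the work, as an engineer would, in place of code of your own. Each camera call takes 0.05 s, during which the arm holds its last target.

TASK

Lay the tea tray: carry the white caddy over the smaller bay of the wooden tray and tip it, flap end down, just far enough that the flap swings open and every biscuit slides out into that bay (never so steep that it nears standing on its nose), then stand it back level in the middle of its cork mat with the flap shut. Lift every shortbread bar out of the baking mould and set it down flat, ridge up, in the larger bay of the tray. Leave the mug, the onion and the tin alone.

Things in the scene. Friction and masses are not known exactly. Their poses are not given: they have to be found in the camera images.
- caddy_grip (a point): Centre of the caddy's handle, 84 mm above its underside. The caddy is a white box, 170 mm long (x), 68 wide (y), 60 high, 0.35 kg empty; on top a wooden bar handle, 100 mm long (x), 20 wide (y), 16 high, with 16 mm clear under it between its two posts, its top at 92 mm. z up, x to the closed back end; the flap is at the -x end, which faces the robot within 30 degrees at the start.
- caddy_lip (a point): Middle of the front edge of the caddy's inside floor (85 mm in front of the handle's centre, 78 mm below it); biscuits leave over this edge. Axes as the caddy's. The floor is slippery (friction about 0.3): biscuits slide once it is tipped some 20 to 30 degrees; flap end down is a turn of the caddy about its -y axis.
- flap (a joint): Steel flap that closes the whole -x end of the caddy (66 mm wide, 52 mm high), hinged freely along its top edge, 58 mm above the caddy's underside. 0 = shut, up to 1.5 rad as its lower edge swings outwards. It hangs by its own weight: shut while the caddy is level, opening as the flap end is tipped down, shut again when level.
- mat_mid (a point): Cork mat, 200 x 100 x 3 mm, fixed on the worktop, on which the caddy stands at the start; the point is the centre of its top. x along its length.
- large_bay (a point): Centre of the floor of the tray's larger bay, 190 mm (x) by 144 mm (y), on its +y side. The loose wooden tray (206 x 286 mm outside, 1.2 kg) has a floor 6 mm thick, walls 8 mm thick and 30 mm high, and a 6 mm divider 28 mm high; x points away from the robot, z up.
- small_bay (a point): Centre of the floor of the tray's smaller bay, 190 mm (x) by 120 mm (y), on the tray's -y side, axes as the larger bay's, z = 0 on the floor (6 mm above the worktop).
- mould: Fixed aluminium baking mould, 202 mm (x) by 128 mm (y) by 24 mm high, a small wire handle at each x end; origin at the centre of its underside. Four cavities 86 x 42 mm, 18 mm deep, centred at x = +-48 mm, y = +-33 mm, long sides along x.
- bar1_mid (a point): Shortbread bar (three or four present, else None): foot 82 mm (x) by 38 (y) by 18 high, on it a ridge 66 mm (x) by 26 (y) by 20 high, in all 38 mm high, 70 g. The point is its centre, 19 mm above its underside; z up, x along it. It starts loose in a cavity of the mould, foot flush with the mould's top, the ridge standing 20 mm proud.
- bar2_mid (a point): Shortbread bar (three or four present, else None): foot 82 mm (x) by 38 (y) by 18 high, on it a ridge 66 mm (x) by 26 (y) by 20 high, in all 38 mm high, 70 g. The point is its centre, 19 mm above its underside; z up, x along it. It starts loose in a cavity of the mould, foot flush with the mould's top, the ridge standing 20 mm proud.
- bar3_mid (a point): Shortbread bar (three or four present, else None): foot 82 mm (x) by 38 (y) by 18 high, on it a ridge 66 mm (x) by 26 (y) by 20 high, in all 38 mm high, 70 g. The point is its centre, 19 mm above its underside; z up, x along it. It starts loose in a cavity of the mould, foot flush with the mould's top, the ridge standing 20 mm proud.
- bar4_mid (a point): Shortbread bar (three or four present, else None): foot 82 mm (x) by 38 (y) by 18 high, on it a ridge 66 mm (x) by 26 (y) by 20 high, in all 38 mm high, 70 g. The point is its centre, 19 mm above its underside; z up, x along it. It starts loose in a cavity of the mould, foot flush with the mould's top, the ridge standing 20 mm proud.
- biscuit1_mid (a point): Round flat biscuit, 52 mm across, 14 mm thick, 25 g (three to five are present; None if absent); the point is its centre, z its axis. It starts inside the caddy, lying flat; one or two may lie in a second layer.
- biscuit2_mid (a point): Round flat biscuit, 52 mm across, 14 mm thick, 25 g (three to five are present; None if absent); the point is its centre, z its axis. It starts inside the caddy, lying flat; one or two may lie in a second layer.
- biscuit3_mid (a point): Round flat biscuit, 52 mm across, 14 mm thick, 25 g (three to five are present; None if absent); the point is its centre, z its axis. It starts inside the caddy, lying flat; one or two may lie in a second layer.
- biscuit4_mid (a point): Round flat biscuit, 52 mm across, 14 mm thick, 25 g (three to five are present; None if absent); the point is its centre, z its axis. It starts inside the caddy, lying flat; one or two may lie in a second layer.
- biscuit5_mid (a point): Round flat biscuit, 52 mm across, 14 mm thick, 25 g (three to five are present; None if absent); the point is its centre, z its axis. It starts inside the caddy, lying flat; one or two may lie in a second layer.
- mug_cream: Bystander: cream mug, 83x116x94 mm, origin under its centre.
- onion: Bystander: red onion, about 84 mm, origin under its centre.
- soup_tin: Bystander: tin, 75 mm across, 110 mm high, origin under its centre.

How it is judged:
On the way:
1. the caddy is tipped over the smaller bay and its flap has swung open (angle between caddy_grip's own z axis and vertical above 0.25 rad and value of joint flap above 0.15 rad and x of caddy_lip in the frame of small_bay between -0.11 and 0.11 m and y of caddy_lip in the frame of small_bay between -0.075 and 0.075 m and z of caddy_lip in the frame of small_bay between 0 and 0.2 m), for 0.1 s.
At the end, for the whole second after the job is handed in: Every biscuit present lies in the smaller bay and every bar present flat (within 0.2 rad), ridge up, on the floor of the larger bay, the tray level; the caddy stands level (within 0.1 rad) with its handle's centre within 35 mm of the mat's centre, and its flap shut (below 0.15 rad) (x of biscuit1_mid in the frame of small_bay between -0.09 and 0.09 m and y of biscuit1_mid in the frame of small_bay between -0.054 and 0.054 m and z of biscuit1_mid in the frame of small_bay between -0.002 and 0.05 m and x of biscuit2_mid in the frame of small_bay between -0.09 and 0.09 m and y of biscuit2_mid in the frame of small_bay between -0.054 and 0.054 m and z of biscuit2_mid in the frame of small_bay between -0.002 and 0.05 m and x of biscuit3_mid in the frame of small_bay between -0.09 and 0.09 m and y of biscuit3_mid in the frame of small_bay between -0.054 and 0.054 m and z of biscuit3_mid in the frame of small_bay between -0.002 and 0.05 m and x of biscuit4_mid in the frame of small_bay between -0.09 and 0.09 m and y of biscuit4_mid in the frame of small_bay between -0.054 and 0.054 m and z of biscuit4_mid in the frame of small_bay between -0.002 and 0.05 m and x of biscuit5_mid in the frame of small_bay between -0.09 and 0.09 m and y of biscuit5_mid in the frame of small_bay between -0.054 and 0.054 m and z of biscuit5_mid in the frame of small_bay between -0.002 and 0.05 m and x of bar1_mid in the frame of large_bay between -0.085 and 0.085 m and y of bar1_mid in the frame of large_bay between -0.064 and 0.064 m and z of bar1_mid in the frame of large_bay between 0.012 and 0.027 m and angle between each of bar1_mid, bar2_mid, bar3_mid, bar4_mid's own z axis and vertical below 0.2 rad and x of bar2_mid in the frame of large_bay between -0.085 and 0.085 m and y of bar2_mid in the frame of large_bay between -0.064 and 0.064 m and z of bar2_mid in the frame of large_bay between 0.012 and 0.027 m and x of bar3_mid in the frame of large_bay between -0.085 and 0.085 m and y of bar3_mid in the frame of large_bay between -0.064 and 0.064 m and z of bar3_mid in the frame of large_bay between 0.012 and 0.027 m and x of bar4_mid in the frame of large_bay between -0.085 and 0.085 m and y of bar4_mid in the frame of large_bay between -0.064 and 0.064 m and z of bar4_mid in the frame of large_bay between 0.012 and 0.027 m and horizontal distance between caddy_grip and mat_mid below 0.035 m and angle between caddy_grip's own z axis and vertical below 0.1 rad and height (world z) of caddy_grip below 0.1 m and value of joint flap below 0.15 rad and angle between large_bay's own z axis and vertical below 0.08 rad); the robot touches nothing.
It fails at once if the caddy is tipped nearly onto its nose (over 1.2 rad, 69 degrees) (angle between caddy_grip's own z axis and vertical above 1.2 rad).
It fails at once if the cream mug is moved more than 30 mm (distance of mug_cream from where it was at the start of the episode above 0.03 m).
It fails at once if the onion is moved more than 30 mm (distance of onion from where it was at the start of the episode above 0.03 m).
It fails at once if the tin is moved more than 30 mm (distance of soup_tin from where it was at the start of the episode above 0.03 m).
Of bar1, bar2, bar3, bar4 only 3 to 4 are there at a start; the rules pass over those that are not, and their reading is None.
Of biscuit3, biscuit4, biscuit5 only 1 to 3 are there at a start; the rules pass over those that are not, and their reading is None.
At some moment in a run one of caddy, tray may be knocked a few centimetres aside while the robot is not near it.
It also fails if it takes over 208 s, if anything falls off the work surface, if the arm or the gripper's body presses on something with over 40 N, if the wrist force passes 120 N, or if a joint passes its speed limit or range.

## Working session

There is one attempt and no reset: what is moved stays moved. The work goes in short steps, Python scripts to look and compute and a shell command to move; the robot and the scene stay as the last step left them, time stands still between calls to the robot, and variables do not carry over. Pictures are saved under pics/ and viewed, and the job is handed in when it is done.

```bash
mkdir -p pics; ls
cat > h.py <<'E'
import numpy as np, cv2
from scipy.spatial.transform import Rotation as R
from workcell import bot, imaging, order
def look(name,fn=None):
    s=bot.read_state(); p,d=imaging.read_camera(name)
    if fn: cv2.imwrite('pics/'+fn,cv2.cvtColor(p,cv2.COLOR_RGB2BGR))
    return s,p,d
def cam(name,s=None):
    m=imaging.camera_model(name)
    f=210/np.tan(np.radians(m['fovy'])/2)
    if name=='wrist':
        T=np.eye(4);T[:3,:3]=R.from_rotvec(s['tcp_rot']).as_matrix();T[:3,3]=s['tool_pos']
        W=T@np.array(m['tool_from_camera'])
    else: W=np.linalg.inv(np.array(m['camera_from_world']))
    return m,f,W
def slopes(m,f,uv):
    K=np.array([[f,0,m['cx']],[0,f,m['cy']],[0,0,1.]])
    return cv2.undistortPoints(np.array(uv,float).reshape(-1,1,2),K,np.array([m['k1'],0,0,0.])).reshape(-1,2)
def onplane(name,uv,z,s=None):
    m,f,W=cam(name,s); xy=slopes(m,f,uv)
    d=np.c_[xy,np.ones(len(xy))]@W[:3,:3].T; o=W[:3,3]
    return o+d*((z-o[2])/d[:,2])[:,None]
def cloud(name,d,s=None):
    m,f,W=cam(name,s); v,u=np.mgrid[:420,:560]
    xy=slopes(m,f,np.c_[u.ravel(),v.ravel()])
    P=np.c_[xy,np.ones(len(xy))]*d.reshape(-1,1)
    P=P@W[:3,:3].T+W[:3,3]; P[d.ravel()==0]=np.nan
    return P.reshape(420,560,3)
def proj(name,P,s=None):
    m,f,W=cam(name,s); Q=(np.atleast_2d(P)-W[:3,3])@W[:3,:3]
    xy=Q[:,:2]/Q[:,2:]; r=(xy**2).sum(1,keepdims=True); xy=xy*(1+m['k1']*r)
    return xy*f+[m['cx'],m['cy']]
E
python3 - <<'E'
from h import *
print(bot.read_state())
for n in('top','side','wrist'):
    s,p,d=look(n,n+'0.png'); m,f,W=cam(n,s); print(n,m['k1'],m['fovy'],W.round(3))
E
```

```text
pics
{'time': 0.0, 'q': array([ 1.30909564e+00,  2.64769935e-01,  1.60537627e+00, -1.36243852e-05,
        1.27364693e+00, -3.68926325e-02]), 'joint_vel': array([ 0.00018766, -0.00052916,  0.0008425 ,  0.00103645,  0.00098247,
       -0.0011181 ]), 'joint_torque': array([-2.75046232e-04, -5.15113771e+01, -3.67312860e+01, -1.11157979e-04,
        1.31321023e-02, -6.50910067e-06]), 'tool_pos': array([0.1503835 , 0.65769343, 0.40334903]), 'tcp_rot': array([-0.3523428 , -3.12145347,  0.00342077]), 'wrist_force': array([ 0.43498006, -0.34745791,  0.5693366 ]), 'torque': array([ 0.02175707, -0.02439232, -0.04257032]), 'width': 1.0012578276327129}
top 0.03320251259190532 54.91676870402724 [[-0.014 -0.982  0.188  0.379]
 [-1.     0.018  0.018 -0.023]
 [-0.022 -0.188 -0.982  1.271]
 [ 0.     0.     0.     1.   ]]
side 0.031666953628232575 49.29859558787083 [[-0.951 -0.211  0.228  0.312]
 [-0.31   0.615 -0.725  0.906]
 [ 0.013 -0.759 -0.651  0.916]
 [ 0.     0.     0.     1.   ]]
wrist -0.02972272147718409 70.54914047739852 [[ 0.223  0.939  0.262  0.084]
 [ 0.975 -0.214 -0.061  0.671]
 [-0.001  0.269 -0.963  0.374]
 [ 0.     0.     0.     1.   ]]
```

View pics/top0.png

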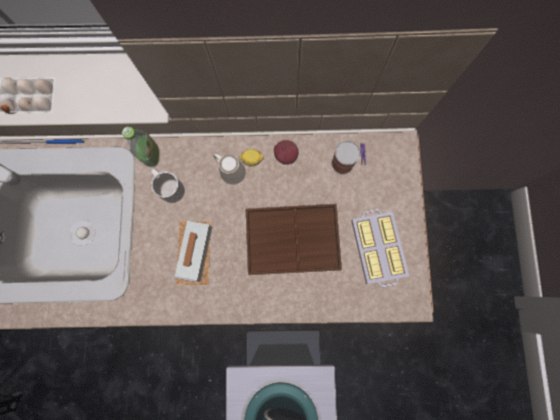

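View pics/side0.png

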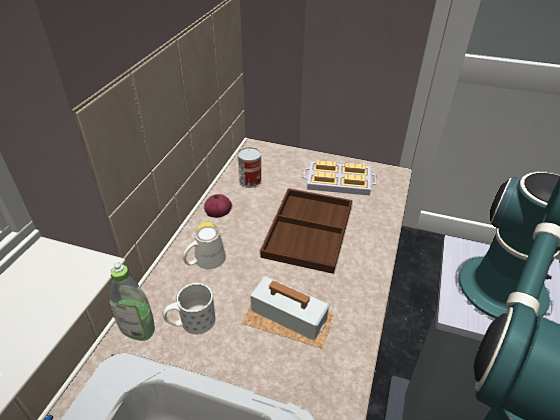

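View pics/wrist0.png

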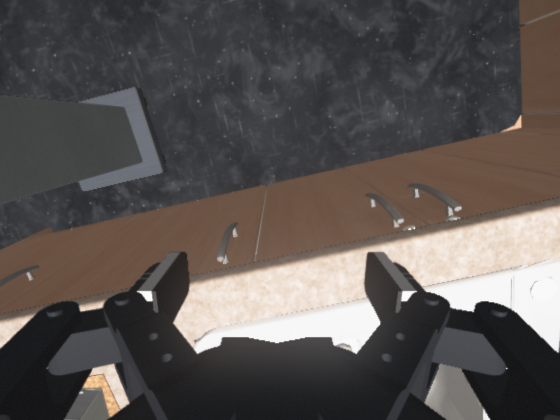

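Run:
```python
from h import *
print(proj('top',[[0,0,0],[.15,.658,.405],[.15,.658,.23],[.4,0,0]]))
s,p,d=look('top')
P=cloud('top',d)
m={'hsv':cv2.cvtColor(p,cv2.COLOR_RGB2HSV)}['hsv']
np.save('top0.npy',P)
for uv in [(190,250),(297,240),(380,247),(295,270),(270,240),(320,240),(229,165),(286,152),(346,152),(166,184),(410,240),(300,330)]:
    print(uv,P[uv[1],uv[0]].round(3), m[uv[1],uv[0]])
big=cv2.resize(cv2.cvtColor(p,cv2.COLOR_RGB2BGR)[130:330,150:450],None,fx=2.6,fy=2.6,interpolation=cv2.INTER_CUBIC)
cv2.imwrite('pics/topc.png',big)
```

```text
[[280.78513318 421.80974217]
 [-56.75499443 412.95962507]
 [  4.99729796 390.12130637]
 [278.69486083 280.72515861]]
(190, 250) [0.491 0.256 0.092] [ 12 126 150]
(297, 240) [ 0.522 -0.059  0.03 ] [ 10 122  92]
(380, 247) [ 0.497 -0.313  0.023] [136  17 191]
(295, 270) [ 0.431 -0.051  0.028] [ 10 116  86]
(270, 240) [0.526 0.025 0.008] [ 10 118  93]
(320, 240) [ 0.524 -0.132  0.004] [  8 117  85]
(229, 165) [0.749 0.145 0.087] [  5   7 219]
(286, 152) [ 0.794 -0.03   0.066] [175 114 125]
(346, 152) [ 0.776 -0.21   0.108] [173   6 180]
(166, 184) [0.715 0.361 0.004] [  6  13 194]
(410, 240) [ 0.519 -0.411  0.006] [ 10  45 169]
(300, 330) [ 0.171 -0.087 -0.826] [160  13  57]
```

View pics/topc.png

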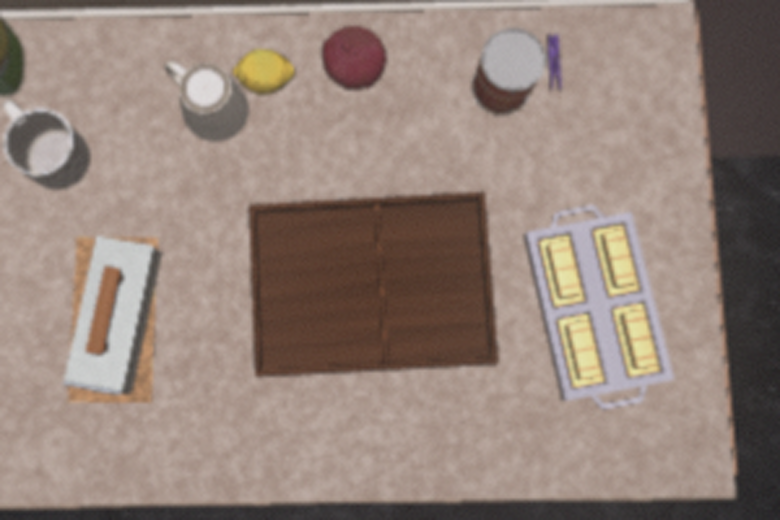

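```bash
cat > meas.py <<'E'
from h import *
import sys
def rect(name,mask,z,s=None,off=(0,0),area=30):
    n,l,st,c=cv2.connectedComponentsWithStats(mask.astype(np.uint8))
    out=[]
    for i in range(1,n):
        if st[i,4]<area: continue
        ct=max(cv2.findContours((l==i).astype(np.uint8),cv2.RETR_EXTERNAL,cv2.CHAIN_APPROX_NONE)[0],key=len)
        W=onplane(name,ct.reshape(-1,2),z,s)[:,:2]
        (cx,cy),(w,h),a=cv2.minAreaRect((W*1000).astype(np.float32))
        if w<h: w,h,a=h,w,a+90
        a=(a+90)%180-90
        out.append((st[i,4],round(cx/1000,4),round(cy/1000,4),round(w),round(h),round(a,1)))
    return out
def top():
    s,p,d=look('top'); P=cloud('top',d)
    hsv=cv2.cvtColor(p,cv2.COLOR_RGB2HSV).astype(int); H,S,V=hsv[...,0],hsv[...,1],hsv[...,2]
    Z=P[...,2]; reg=(P[...,0]>.3)&(P[...,0]<.65)
    return s,p,d,P,H,S,V,Z,reg
if __name__=='__main__':
    s,p,d,P,H,S,V,Z,reg=top()
    Y=P[...,1]
    print('handle',rect('top',reg&(Y>.15)&(S>90)&(Z>.075),.092))
    print('caddytop',rect('top',reg&(Y>.15)&(Z>.045),.060))
    print('mat+caddy',rect('top',reg&(Y>.1)&(S>75)&(H<20)&(Z<.03),.003))
    print('tray',rect('top',reg&(abs(Y)<.25)&(V<115)&(S>80),.03))
    print('mould',rect('top',reg&(Y<-.2)&(S<45)&(Z>.012),.024))
    print('bars',rect('top',reg&(Y<-.2)&(H>18)&(H<40)&(S>60)&(V>120),.038))
E
python3 meas.py
```

```text
handle [(np.int32(189), 0.4944, 0.2581, 95, 17, -11.1)]
caddytop [(np.int32(1377), 0.4921, 0.2573, 174, 72, -10.9)]
mat+caddy [(np.int32(136), 0.5384, 0.3063, 108, 19, -1.0), (np.int32(298), 0.4563, 0.2679, 124, 99, -1.1)]
tray [(np.int32(5926), 0.5275, -0.0446, 282, 203, -87.8)]
mould [(np.int32(1475), 0.4973, -0.311, 236, 133, 10.4)]
bars [(np.int32(309), 0.5493, -0.3327, 79, 37, 10.3), (np.int32(307), 0.538, -0.2684, 79, 37, 10.9), (np.int32(320), 0.4559, -0.3494, 79, 37, 10.3), (np.int32(320), 0.4442, -0.2851, 79, 36, 11.1)]
```

```bash
cat > plan.py <<'E'
# usage: plan.py x y z yaw_of_tool_y(deg) [tilt deg] : gap to pose of the GRASP POINT (155 mm ahead), in units of moves
from h import *
import sys
x,y,z,psi=map(float,sys.argv[1:5]); t=float(sys.argv[5]) if len(sys.argv)>5 else 0
s=bot.read_state(); R0=R.from_rotvec(s['tcp_rot']).as_matrix(); p0=s['tool_pos']
c,sn=np.cos(np.radians(psi)),np.sin(np.radians(psi))
ty=np.array([c,sn,0]); tz=np.array([0,0,-1.]); tx=np.cross(ty,tz)
Rt=np.c_[tx,ty,tz]@R.from_rotvec([0,-np.radians(t),0]).as_matrix()
g0=p0+.155*R0[:,2]; pt=np.array([x,y,z])-.155*Rt[:,2]
print('t %.1f grasp'%s['time'],g0.round(4),'yaw %.1f'%np.degrees(np.arctan2(R0[1,1],R0[0,1])),'toolz',R0[:,2].round(3),'w %.3f'%s['width'],'F',s['wrist_force'].round(1),'q',s['q'].round(2))
print('TCP slide units',(R0.T@(pt-p0)/.025).round(2),' turn units',(np.degrees(R.from_matrix(R0.T@Rt).as_rotvec())/4).round(2))
E
python3 - <<'E'
from h import *
c=np.array([(75,237),(158,237),(152,403),(68,402)])/2.6+[150,130]-.3
P=onplane('top',c,.003);print(P.round(4),P.mean(0))
E
python3 -m creep '[{"slide":[-1,-0.735,0]},{"slide":[-1,-0.735,0]},{"slide":[-1,-0.735,0]},{"slide":[-1,-0.735,0]},{"slide":[-1,-0.735,0]}]'
python3 plan.py .4944 .2581 .2 79
```

```text
[[0.5931 0.3167 0.003 ]
 [0.5913 0.2147 0.003 ]
 [0.3913 0.2183 0.003 ]
 [0.3942 0.3184 0.003 ]] [0.49247033 0.26701473 0.003     ]
t 0.2 grasp [0.1504 0.6577 0.249 ] yaw 77.1 toolz [-0.    -0.001 -1.   ] w 0.998 F [-0.1 -0.6 -0.5] q [ 1.31  0.26  1.6   0.    1.27 -0.04]
TCP slide units [-16.98 -12.52   1.97]  turn units [-0.02 -0.   -0.47]validation failed for argument at $[0]...
```

```bash
python3 -m creep '[{"slide":[-1,-0.735,0],"angular":[0,0,0]},{"slide":[-1,-0.735,0],"angular":[0,0,0]},{"slide":[-1,-0.735,0],"angular":[0,0,0]},{"slide":[-1,-0.735,0],"angular":[0,0,0]},{"slide":[-1,-0.735,0],"angular":[0,0,0]}]'
python3 plan.py .4944 .2581 .2 79
```

```text
time: 0.67
tool_pos: [0.2524, 0.5394, 0.4045]
tcp_rot: [0.351, 3.122, -0.0]
wrist_force: [0.7, 0.7, -0.5]
width: 0.998
t 0.7 grasp [0.2524 0.5394 0.2495] yaw 77.2 toolz [ 0. -0. -1.] w 0.998 F [ 0.7  0.7 -0.5] q [ 1.09  0.12  1.78 -0.    1.25 -0.26]
TCP slide units [-11.94  -8.82   1.98]  turn units [-0.    0.   -0.46]
```

```bash
python3 -m creep '[{"slide":[-1,-0.735,0],"angular":[0,0,0]},{"slide":[-1,-0.735,0],"angular":[0,0,0]},{"slide":[-1,-0.735,0],"angular":[0,0,0]},{"slide":[-1,-0.735,0],"angular":[0,0,0]},{"slide":[-1,-0.735,0],"angular":[0,0,0]}]' >/dev/null
python3 -m creep '[{"slide":[-1,-0.735,0],"angular":[0,0,0]},{"slide":[-1,-0.735,0],"angular":[0,0,-0.46]},{"slide":[-1,-0.735,0],"angular":[0,0,0]},{"slide":[-1,-0.735,0],"angular":[0,0,0]},{"slide":[-1,-0.735,0],"angular":[0,0,0]}]'
python3 - <<'E'
from h import *
s,p,d=look('wrist','wr1.png'); P=cloud('wrist',d,s)
print(proj('wrist',[[.4944,.2581,.092],[.4925,.267,.003]],s))
E
python3 plan.py .4944 .2581 .2 79; python3 meas.py | head -2
```

```text
time: 1.5
tool_pos: [0.4575, 0.3064, 0.4047]
tcp_rot: [0.302, 3.127, 0.0]
wrist_force: [1.0, -0.2, -0.1]
width: 0.998
[[238.02918515 237.39153636]
 [252.76127451 209.40263202]]
t 1.6 grasp [0.4611 0.3027 0.2498] yaw 78.8 toolz [ 0.004 -0.003 -1.   ] w 0.999 F [ 2.8 -2.2  0. ] q [ 0.54  0.03  1.87 -0.    1.24 -0.84]
TCP slide units [-1.67 -1.5   2.  ]  turn units [-0.04  0.06 -0.04]
handle [(np.int32(189), 0.4944, 0.2581, 95, 17, -11.6)]
caddytop [(np.int32(11034), 0.4136, 0.4761, 468, 421, 77.7)]
```

View pics/wr1.png

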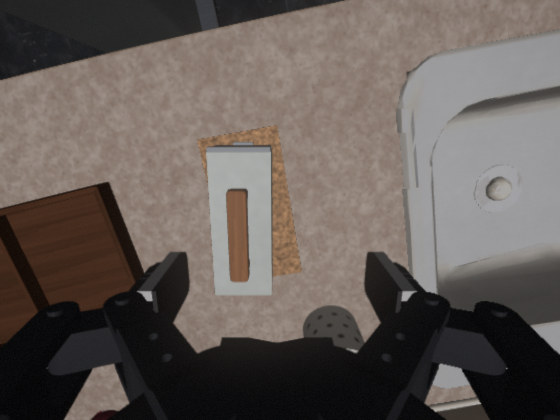

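```bash
python3 - <<'E'
from meas import *
s,p,d=look('wrist'); P=cloud('wrist',d,s)
hsv=cv2.cvtColor(p,cv2.COLOR_RGB2HSV).astype(int); 
m=(P[...,2]>.07)&(P[...,2]<.12)&(hsv[...,1]>90)&(abs(P[...,0]-.49)<.1)&(abs(P[...,1]-.26)<.08)
print(rect('wrist',m,.092,s), np.nanmedian(P[m],axis=0))
E
python3 plan.py .4944 .2581 .084 79
```

```text
[(np.int32(1678), 0.4939, 0.2577, 98, 19, -11.1)] [0.48965645 0.25884187 0.09575718]
t 1.6 grasp [0.458  0.3062 0.2497] yaw 78.7 toolz [-0. -0. -1.] w 1.000 F [-0.7  0.5  0.2] q [ 0.54  0.03  1.87 -0.    1.24 -0.83]
TCP slide units [-1.8  -1.6   6.63]  turn units [-0.    0.   -0.06]
```

```bash
python3 -m creep '[{"slide":[-0.9,-0.8,0.5],"angular":[0,0,-0.06]},{"slide":[-0.88,-0.8,0.8],"angular":[0,0,0]},{"slide":[0,0,1],"angular":[0,0,0]},{"slide":[0,0,1],"angular":[0,0,0]},{"slide":[0,0,1],"angular":[0,0,0]}]' >/dev/null
python3 -m creep '[{"slide":[0,0,0.7],"angular":[0,0,0]},{"slide":[0,0,0.5],"angular":[0,0,0]},{"slide":[0,0,0],"angular":[0,0,0]}]'
python3 plan.py .494 .258 .089 79
python3 - <<'E'
from h import *
look('wrist','wr2.png')
E
```

```text
time: 2.32
tool_pos: [0.491, 0.2602, 0.2639]
tcp_rot: [-0.294, -3.122, 0.004]
wrist_force: [-0.4, -0.2, -0.6]
width: 0.997
t 2.3 grasp [0.4901 0.2598 0.1089] yaw 79.3 toolz [-0.006 -0.002 -1.   ] w 0.997 F [-0.4 -0.2 -0.6] q [ 0.44  0.17  1.99  0.    0.98 -0.94]
TCP slide units [-0.14 -0.06  0.8 ]  turn units [-0.05 -0.07  0.06]
```

View pics/wr2.png

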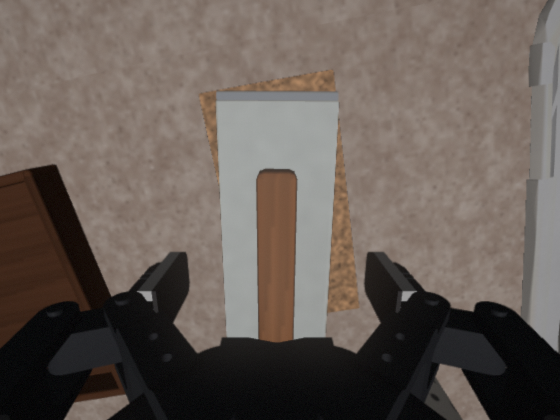

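Handle is centred between the fingers (column 277, fingers 175/375). Down the last 20 mm and close.

```bash
python3 -m creep '[{"slide":[-0.1,-0.06,0.4],"angular":[0,0,0]},{"slide":[0,0,0.4],"angular":[0,0,0]},{"slide":[0,0,0],"angular":[0,0,0]},{"slide":[0,0,0],"angular":[0,0,0]}]'
python3 plan.py .494 .258 .089 79
python3 -m creep '[{"slide":[0,0,0],"angular":[0,0,0]},{"slide":[0,0,0],"angular":[0,0,0]},{"slide":[0,0,0],"angular":[0,0,0]},{"slide":[0,0,0],"angular":[0,0,0]},{"slide":[0,0,0],"angular":[0,0,0]}]' 1 80
python3 -m creep '[{"slide":[0,0,0],"angular":[0,0,0]},{"slide":[0,0,0],"angular":[0,0,0]},{"slide":[0,0,0],"angular":[0,0,0]},{"slide":[0,0,0],"angular":[0,0,0]},{"slide":[0,0,0],"angular":[0,0,0]}]'
python3 plan.py .494 .258 .089 79
```

```text
time: 2.7
tool_pos: [0.495, 0.258, 0.2469]
tcp_rot: [-0.296, -3.127, 0.0]
wrist_force: [-0.4, 0.0, 0.2]
width: 0.999
t 2.7 grasp [0.4949 0.258  0.0919] yaw 79.2 toolz [-0.001 -0.    -1.   ] w 0.999 F [-0.4  0.   0.2] q [ 0.44  0.2   2.    0.    0.95 -0.95]
TCP slide units [ 0.04 -0.01  0.12]  turn units [-0.01 -0.01  0.05]
time: 3.12
tool_pos: [0.4953, 0.2581, 0.2475]
tcp_rot: [0.296, 3.127, 0.0]
wrist_force: [0.3, 0.3, -0.5]
width: 0.299
time: 3.53
tool_pos: [0.4953, 0.2584, 0.2477]
tcp_rot: [0.296, 3.127, 0.001]
wrist_force: [-1.1, 2.5, 4.4]
width: 0.213
t 3.5 grasp [0.4955 0.2585 0.0927] yaw 79.2 toolz [ 0.001  0.001 -1.   ] w 0.213 F [-1.1  2.5  4.4] q [ 0.44  0.2   2.    0.    0.95 -0.95]
TCP slide units [ 0.05 -0.03  0.15]  turn units [0.01 0.01 0.05]
```

```bash
python3 -m creep '[{"slide":[0,0,-0.4],"angular":[0,0,0]},{"slide":[0,0,-0.8],"angular":[0,0,0]},{"slide":[0,0,-1],"angular":[0,0,0]},{"slide":[0,0,-1],"angular":[0,0,0]},{"slide":[0,0,-1],"angular":[0,0,0]}]'
python3 -m creep '[{"slide":[0,0,-0.6],"angular":[0,0,0]},{"slide":[0,0,0],"angular":[0,0,0]}]'
python3 - <<'E'
from h import *
look('side','s1.png')
E
python3 plan.py .53 -.12 .22 92; python3 meas.py
```

```text
time: 3.95
tool_pos: [0.4941, 0.2573, 0.3514]
tcp_rot: [-0.295, -3.124, 0.005]
wrist_force: [0.3, 0.1, -4.9]
width: 0.215
time: 4.12
tool_pos: [0.4959, 0.2582, 0.3707]
tcp_rot: [0.295, 3.123, 0.003]
wrist_force: [0.7, 0.4, -3.4]
width: 0.214
t 4.2 grasp [0.4957 0.258  0.2134] yaw 79.2 toolz [ 0.002  0.001 -1.   ] w 0.214 F [ 0.1 -0.8 -5.6] q [ 0.44  0.07  1.9  -0.    1.17 -0.95]
TCP slide units [ -4.2  -14.59  -0.27]  turn units [ 0.01  0.03 -3.2 ]
handle [(np.int32(54), 0.5447, 0.2816, 30, 18, 1.7), (np.int32(65), 0.4756, 0.294, 38, 18, 1.9)]
caddytop [(np.int32(9400), 0.4483, 0.3642, 463, 341, 15.1)]
mat+caddy [(np.int32(741), 0.4859, 0.2295, 204, 66, -16.1)]
tray [(np.int32(5922), 0.527, -0.0447, 281, 202, -87.9), (np.int32(2040), 0.2781, 0.396, 215, 170, -78.7)]
mould [(np.int32(1483), 0.4974, -0.3114, 236, 132, 10.2)]
bars [(np.int32(307), 0.5489, -0.3323, 80, 36, 10.0), (np.int32(304), 0.538, -0.2683, 79, 37, 10.4), (np.int32(324), 0.4557, -0.3494, 79, 37, 10.3), (np.int32(319), 0.4441, -0.2851, 79, 36, 9.7)]
```

View pics/s1.png

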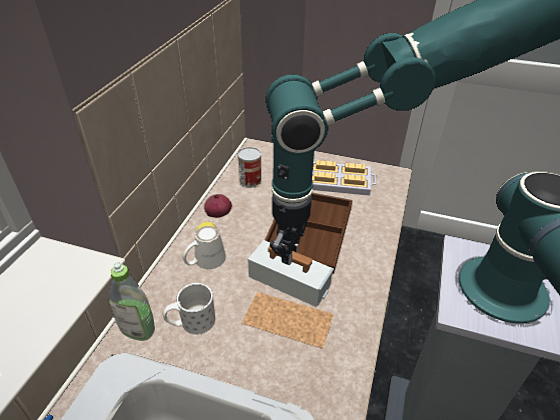

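```bash
python3 -m creep '[{"slide":[0,0,0],"angular":[0,0,-0.8]},{"slide":[0,0,0],"angular":[0,0,-0.8]},{"slide":[0,0,0],"angular":[0,0,-0.8]},{"slide":[0,0,0],"angular":[0,0,-0.8]},{"slide":[0,0,0],"angular":[0,0,0]}]'
python3 plan.py .575 -.118 .213 92
```

```text
time: 4.63
tool_pos: [0.494, 0.2575, 0.3639]
tcp_rot: [0.057, -3.136, 0.004]
wrist_force: [-0.3, -0.2, -5.8]
width: 0.214
t 4.6 grasp [0.4932 0.257  0.2089] yaw 92.1 toolz [-0.005 -0.003 -1.   ] w 0.214 F [-0.3 -0.2 -5.8] q [ 0.44  0.07  1.9  -0.    1.17 -1.17]
TCP slide units [ -2.69 -15.13  -0.14]  turn units [-0.04 -0.08  0.02]
```

```bash
python3 -m creep '[{"slide":[-0.18,-0.6,0],"angular":[0,0,0]},{"slide":[-0.18,-1,0],"angular":[0,0,0]},{"slide":[-0.18,-1,0],"angular":[0,0,0]},{"slide":[-0.18,-1,0],"angular":[0,0,0]},{"slide":[-0.18,-1,0],"angular":[0,0,0]}]' >/dev/null
python3 -m creep '[{"slide":[-0.18,-1,0],"angular":[0,0,0]},{"slide":[-0.18,-1,0],"angular":[0,0,0]},{"slide":[-0.18,-1,0],"angular":[0,0,0]},{"slide":[-0.18,-1,0],"angular":[0,0,0]},{"slide":[-0.18,-1,0],"angular":[0,0,0]}]' >/dev/null
python3 -m creep '[{"slide":[-0.18,-1,0],"angular":[0,0,0]},{"slide":[-0.18,-1,0],"angular":[0,0,0]},{"slide":[-0.18,-1,0],"angular":[0,0,0]},{"slide":[-0.18,-1,0],"angular":[0,0,0]},{"slide":[-0.18,-1,0],"angular":[0,0,0]}]' >/dev/null
python3 -m creep '[{"slide":[0,-0.5,0],"angular":[0,0,0]},{"slide":[0,0,0],"angular":[0,0,0]}]' 
python3 plan.py .575 -.118 .213 92
python3 plan.py .587 -.118 .175 92 15
python3 plan.py .587 -.118 .175 92 32
python3 - <<'E'
from h import *
look('side','s2.png')
E
```

```text
time: 6.05
tool_pos: [0.5752, -0.1193, 0.3652]
tcp_rot: [0.048, -3.138, 0.001]
wrist_force: [0.1, 0.8, -5.0]
width: 0.215
t 6.0 grasp [ 0.5747 -0.1194  0.2102] yaw 91.8 toolz [-0.003 -0.001 -1.   ] w 0.215 F [ 0.1  0.8 -5. ] q [-0.25  0.13  1.84 -0.    1.18 -1.85]
TCP slide units [ 0.01  0.05 -0.11]  turn units [-0.01 -0.05 -0.06]
t 6.0 grasp [ 0.5747 -0.1194  0.2102] yaw 91.8 toolz [-0.003 -0.001 -1.   ] w 0.215 F [ 0.1  0.8 -5. ] q [-0.25  0.13  1.84 -0.    1.18 -1.85]
TCP slide units [1.13 0.03 1.62]  turn units [-0.01 -3.8  -0.06]
t 6.0 grasp [ 0.5747 -0.1194  0.2102] yaw 91.8 toolz [-0.003 -0.001 -1.   ] w 0.215 F [ 0.1  0.8 -5. ] q [-0.25  0.13  1.84 -0.    1.18 -1.85]
TCP slide units [2.81 0.03 2.36]  turn units [-0.02 -8.05 -0.05]
```

View pics/s2.png

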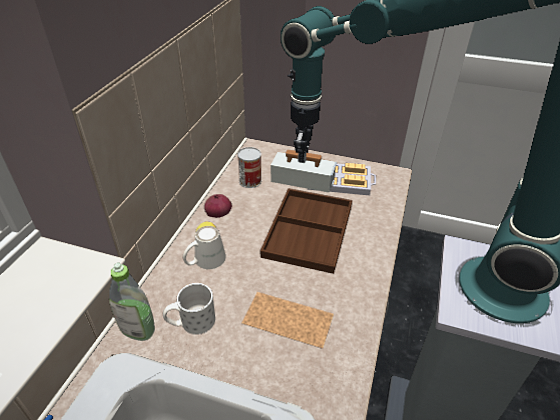

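```bash
python3 -m creep '[{"slide":[0.2,0,0.32],"angular":[0,-0.7,0]},{"slide":[0.2,0,0.32],"angular":[0,-0.7,0]},{"slide":[0.22,0,0.32],"angular":[0,-0.7,0]},{"slide":[0.25,0,0.32],"angular":[0,-0.7,0]},{"slide":[0.25,0,0.32],"angular":[0,-0.7,0]}]'
python3 -m creep '[{"slide":[0,0,0],"angular":[0,0,0]}]' 
python3 plan.py .587 -.118 .175 92 15
python3 plan.py .587 -.118 .175 92 26
python3 plan.py .587 -.118 .175 92 32
```

```text
time: 6.52
tool_pos: [0.5507, -0.1161, 0.323]
tcp_rot: [-0.051, 2.898, 0.009]
wrist_force: [0.5, 1.5, -5.3]
width: 0.217
time: 6.6
tool_pos: [0.5488, -0.1159, 0.3208]
tcp_rot: [-0.05, 2.903, 0.011]
wrist_force: [-1.6, 0.6, -5.8]
width: 0.216
t 6.6 grasp [ 0.5853 -0.1141  0.1702] yaw 92.0 toolz [ 0.235  0.011 -0.972] w 0.216 F [-1.6  0.6 -5.8] q [-0.28  0.05  2.02  0.1   0.85 -1.94]
TCP slide units [ 0.04 -0.14 -0.17]  turn units [ 0.05 -0.34 -0.01]
t 6.6 grasp [ 0.5853 -0.1141  0.1702] yaw 92.0 toolz [ 0.235  0.011 -0.972] w 0.216 F [-1.6  0.6 -5.8] q [-0.28  0.05  2.02  0.1   0.85 -1.94]
TCP slide units [ 1.22 -0.14 -0.03]  turn units [ 0.05 -3.09 -0.01]
t 6.6 grasp [ 0.5853 -0.1141  0.1702] yaw 92.0 toolz [ 0.235  0.011 -0.972] w 0.216 F [-1.6  0.6 -5.8] q [-0.28  0.05  2.02  0.1   0.85 -1.94]
TCP slide units [ 1.85 -0.14  0.14]  turn units [ 0.04 -4.59 -0.02]
```

```bash
python3 -m creep '[{"slide":[0.24,-0.04,-0.03],"angular":[0,-0.6,0]},{"slide":[0.24,-0.04,-0.03],"angular":[0,-0.6,0]},{"slide":[0.24,-0.04,0],"angular":[0,-0.6,0]},{"slide":[0.24,0,0],"angular":[0,-0.6,0]},{"slide":[0.24,0,0],"angular":[0,-0.6,0]}]'
python3 -m creep '[{"slide":[0,0,0],"angular":[0,0,0]},{"slide":[0,0,0],"angular":[0,0,0]},{"slide":[0,0,0],"angular":[0,0,0]}]' 
python3 plan.py .587 -.118 .175 92 26
python3 plan.py .587 -.118 .175 92 32
python3 - <<'E'
from h import *
look('side','s3.png');s,p,d=look('top')
cv2.imwrite('pics/t3.png',cv2.resize(cv2.cvtColor(p,cv2.COLOR_RGB2BGR)[130:330,150:450],None,fx=2.6,fy=2.6))
E
```

```text
time: 7.02
tool_pos: [0.5228, -0.1206, 0.3161]
tcp_rot: [-0.048, 2.689, 0.013]
wrist_force: [0.0, 1.0, -4.3]
width: 0.214
time: 7.27
tool_pos: [0.5235, -0.1212, 0.3165]
tcp_rot: [-0.048, 2.689, 0.012]
wrist_force: [-0.3, 0.3, -5.0]
width: 0.212
t 7.3 grasp [ 0.5911 -0.1187  0.1771] yaw 92.0 toolz [ 0.436  0.016 -0.9  ] w 0.212 F [-0.3  0.3 -5. ] q [-0.32 -0.04  2.15  0.27  0.63 -2.11]
TCP slide units [0.2  0.04 0.  ]  turn units [ 0.01 -0.03  0.01]
t 7.3 grasp [ 0.5911 -0.1187  0.1771] yaw 92.0 toolz [ 0.436  0.016 -0.9  ] w 0.212 F [-0.3  0.3 -5. ] q [-0.32 -0.04  2.15  0.27  0.63 -2.11]
TCP slide units [0.84 0.04 0.04]  turn units [ 0.01 -1.53  0.  ]
```

View pics/s3.png

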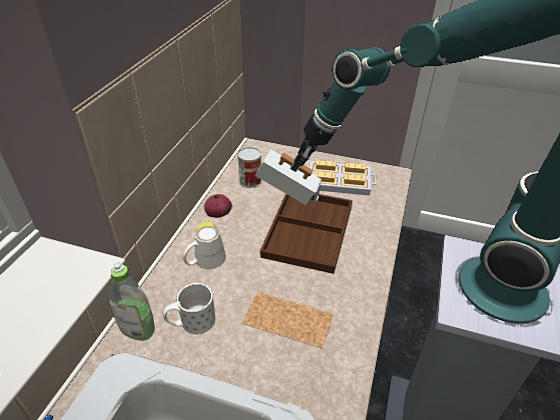

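View pics/t3.png

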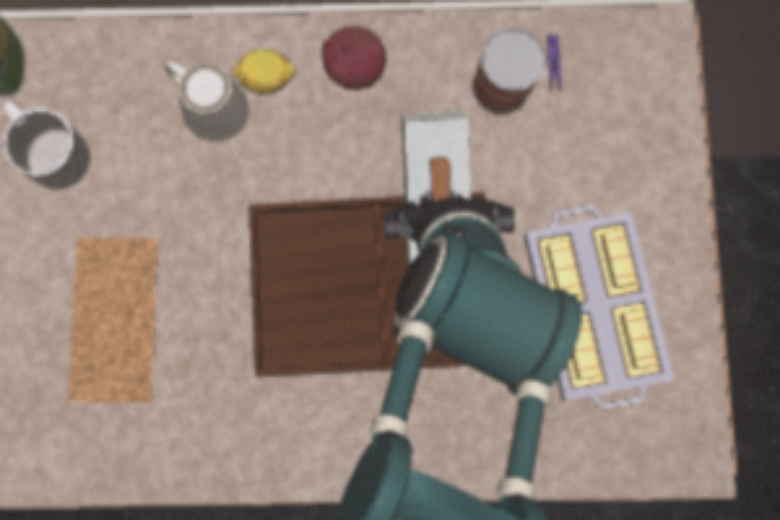

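```bash
python3 -m creep '[{"slide":[0.17,0,0],"angular":[0,-0.4,0]},{"slide":[0.17,0,0],"angular":[0,-0.4,0]},{"slide":[0.17,0,0],"angular":[0,-0.4,0]},{"slide":[0.17,0,0],"angular":[0,-0.4,0]}]'
python3 -m creep '[{"slide":[0,0,0],"angular":[0,0,0]},{"slide":[0,0,0],"angular":[0,0,0]},{"slide":[0,0,0],"angular":[0,0,0]},{"slide":[0,0,0],"angular":[0,0,0]}]' 
python3 plan.py .587 -.118 .175 92 32
python3 plan.py .587 -.118 .175 92 38
python3 - <<'E'
from h import *
s,p,d=look('side')
cv2.imwrite('pics/s4.png',cv2.resize(cv2.cvtColor(p,cv2.COLOR_RGB2BGR)[130:290,220:400],None,fx=3.5,fy=3.5))
from meas import *
s,p,d,P,H,S,V,Z,reg=top()
print(rect('top',reg&(P[...,1]>.15)&(S>75)&(H<20)&(Z<.03),.003))
E
```

```text
time: 7.7
tool_pos: [0.5088, -0.1221, 0.3085]
tcp_rot: [-0.046, 2.575, 0.013]
wrist_force: [-0.5, 0.2, -5.4]
width: 0.217
time: 8.03
tool_pos: [0.5091, -0.1223, 0.3091]
tcp_rot: [-0.045, 2.575, 0.012]
wrist_force: [-0.3, -0.7, -3.8]
width: 0.212
t 8.0 grasp [ 0.5922 -0.1195  0.1783] yaw 92.0 toolz [ 0.536  0.018 -0.844] w 0.212 F [-0.3 -0.7 -3.8] q [-0.35 -0.08  2.22  0.43  0.51 -2.28]
TCP slide units [0.2  0.06 0.  ]  turn units [-0.01  0.11  0.01]
t 8.0 grasp [ 0.5922 -0.1195  0.1783] yaw 92.0 toolz [ 0.536  0.018 -0.844] w 0.212 F [-0.3 -0.7 -3.8] q [-0.35 -0.08  2.22  0.43  0.51 -2.28]
TCP slide units [0.84 0.06 0.03]  turn units [-0.   -1.39  0.01]
[(np.int32(2020), 0.493, 0.2675, 198, 100, -1.1)]
```

View pics/s4.png

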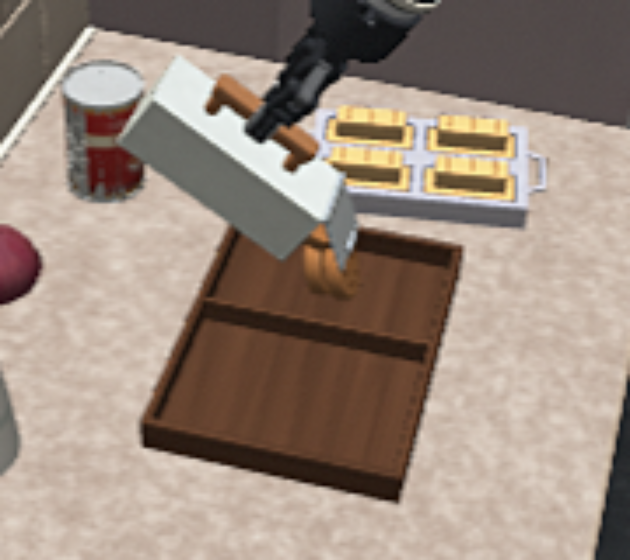

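```bash
python3 -m creep '[{"slide":[0,0,0],"angular":[0,0,0]},{"slide":[0,0,0],"angular":[0,0,0]},{"slide":[0,0,0],"angular":[0,0,0]},{"slide":[0,0,0],"angular":[0,0,0]}]'
python3 - <<'E'
from h import *
s,p,d=look('side')
cv2.imwrite('pics/s5.png',cv2.resize(cv2.cvtColor(p,cv2.COLOR_RGB2BGR)[130:290,220:400],None,fx=3.5,fy=3.5))
s,p,d=look('wrist','wr5.png')
E
```

```text
time: 8.47
tool_pos: [0.5084, -0.1222, 0.3083]
tcp_rot: [-0.045, 2.576, 0.013]
wrist_force: [0.8, -0.3, -3.9]
width: 0.212
```

View pics/s5.png

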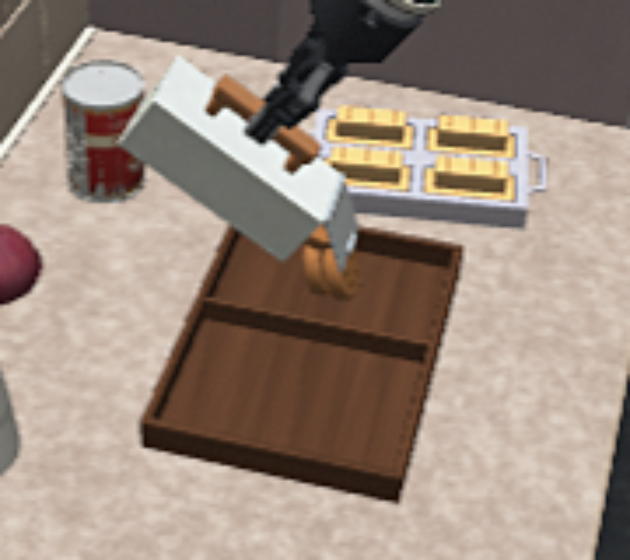

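View pics/wr5.png

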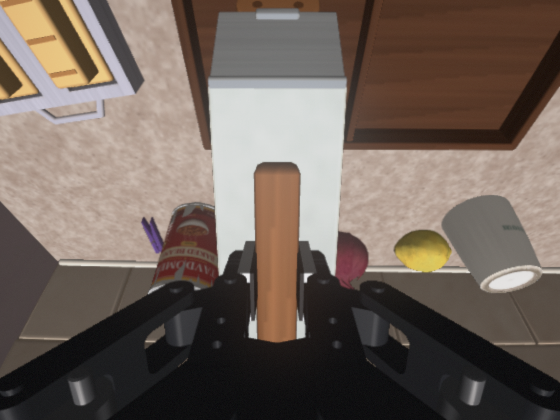

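```bash
python3 -m creep '[{"slide":[-0.27,0,-0.42],"angular":[0,0,0]},{"slide":[-0.27,0,-0.42],"angular":[0,0,0]},{"slide":[-0.27,0,-0.42],"angular":[0,0,0]},{"slide":[-0.27,0,-0.42],"angular":[0,0,0]},{"slide":[0,0,0],"angular":[0,0,0]}]' 
python3 -m creep '[{"slide":[0,0,0],"angular":[0,0,0]},{"slide":[0,0,0],"angular":[0,0,0]},{"slide":[0,0,0],"angular":[0,0,0]},{"slide":[0,0,0],"angular":[0,0,0]}]' 
python3 plan.py .587 -.118 .225 92 32
python3 - <<'E'
from h import *
s,p,d=look('side')
cv2.imwrite('pics/s6.png',cv2.resize(cv2.cvtColor(p,cv2.COLOR_RGB2BGR)[130:290,220:400],None,fx=3.5,fy=3.5))
E
```

```text
time: 8.98
tool_pos: [0.5098, -0.1227, 0.3618]
tcp_rot: [-0.045, 2.57, 0.01]
wrist_force: [1.1, -0.9, -2.8]
width: 0.214
time: 9.32
tool_pos: [0.5081, -0.122, 0.3569]
tcp_rot: [-0.045, 2.578, 0.014]
wrist_force: [0.5, 0.3, -4.3]
width: 0.214
t 9.3 grasp [ 0.5908 -0.119   0.2258] yaw 92.0 toolz [ 0.534  0.019 -0.845] w 0.214 F [ 0.5  0.3 -4.3] q [-0.35 -0.14  2.18  0.36  0.61 -2.2 ]
TCP slide units [ 0.12  0.05 -0.05]  turn units [ 0.01  0.07 -0.01]
```

View pics/s6.png

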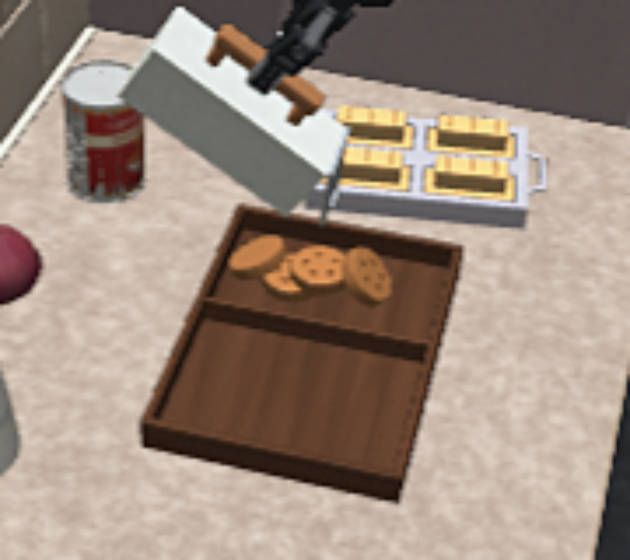

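```bash
python3 -m creep '[{"slide":[0.2,0,0],"angular":[0,-0.5,0]},{"slide":[0.2,0,0],"angular":[0,-0.5,0]},{"slide":[0.2,0,0],"angular":[0,-0.5,0]},{"slide":[0,0,0],"angular":[0,0,0]}]'
python3 plan.py .587 -.118 .225 92 32
for i in 1 2 3 4; do python3 -m creep '[{"slide":[0,0,0],"angular":[0,0,0]}]' | grep force; done
python3 -m creep '[{"slide":[0,0.3,0],"angular":[0,0,0]},{"slide":[0,-0.3,0],"angular":[0,0,0]},{"slide":[0,0,0],"angular":[0,0,0]}]'
for i in 1 2 3 4; do python3 -m creep '[{"slide":[0,0,0],"angular":[0,0,0]}]' | grep force; done
python3 - <<'E'
from h import *
s,p,d=look('side')
cv2.imwrite('pics/s7.png',cv2.resize(cv2.cvtColor(p,cv2.COLOR_RGB2BGR)[130:290,220:400],None,fx=3.5,fy=3.5))
E
```

```text
time: 9.7
tool_pos: [0.4949, -0.1223, 0.3477]
tcp_rot: [-0.042, 2.473, 0.017]
wrist_force: [-0.9, 0.6, -4.6]
width: 0.214
t 9.7 grasp [ 0.5909 -0.1188  0.2261] yaw 92.0 toolz [ 0.619  0.023 -0.785] w 0.214 F [-0.9  0.6 -4.6] q [-0.38 -0.18  2.25  0.53  0.51 -2.38]
TCP slide units [-0.53  0.05 -0.02]  turn units [ 0.01  1.57 -0.02]
wrist_force: [0.2, 0.3, -4.6]
wrist_force: [0.3, 0.7, -3.1]
wrist_force: [-0.3, -0.3, -3.2]
wrist_force: [0.8, -0.0, -3.8]
time: 10.28
tool_pos: [0.4967, -0.1229, 0.3502]
tcp_rot: [-0.044, 2.47, 0.014]
wrist_force: [0.4, -0.2, -3.2]
width: 0.216
wrist_force: [0.4, -0.7, -4.0]
wrist_force: [-0.1, 0.1, -4.5]
wrist_force: [-0.4, -1.4, -5.1]
wrist_force: [-0.3, 0.2, -4.5]
```

View pics/s7.png

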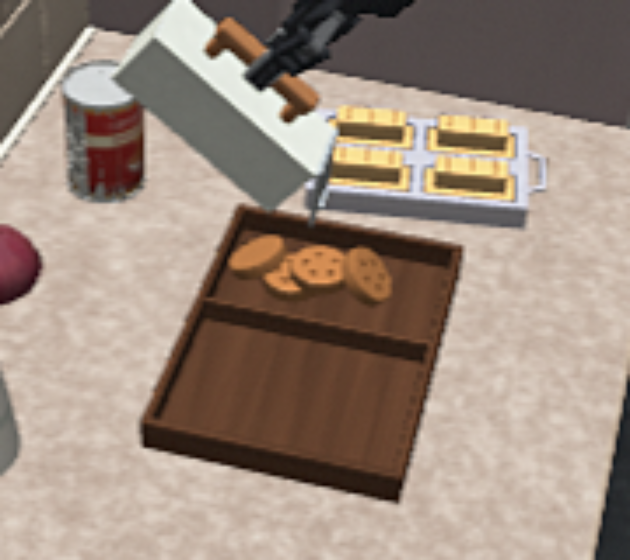

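```bash
python3 -m creep '[{"slide":[-0.37,0,0],"angular":[0,0.95,0]},{"slide":[-0.37,0,0],"angular":[0,0.95,0]},{"slide":[-0.37,0,0],"angular":[0,0.95,0]},{"slide":[-0.37,0,0],"angular":[0,0.95,0]},{"slide":[-0.37,0,0],"angular":[0,0.95,0]}]' >/dev/null
python3 -m creep '[{"slide":[-0.37,0,0],"angular":[0,0.95,0]},{"slide":[-0.37,0,0],"angular":[0,0.95,0]},{"slide":[-0.37,0,0],"angular":[0,0.95,0]},{"slide":[-0.37,0,0],"angular":[0,0.95,0]},{"slide":[-0.37,0,0],"angular":[0,0.95,0]}]'
python3 -m creep '[{"slide":[0,0,0],"angular":[0,0,0]}]' >/dev/null
python3 plan.py .494 .2675 .213 89
python3 - <<'E'
from h import *
s,p,d=look('side')
cv2.imwrite('pics/s8.png',cv2.resize(cv2.cvtColor(p,cv2.COLOR_RGB2BGR)[130:290,220:400],None,fx=3.5,fy=3.5))
E
```

```text
time: 11.5
tool_pos: [0.5819, -0.1196, 0.3834]
tcp_rot: [-0.054, 3.135, -0.0]
wrist_force: [0.1, -0.2, -4.4]
width: 0.218
t 11.6 grasp [ 0.5844 -0.1196  0.2279] yaw 92.0 toolz [ 0.008  0.    -1.   ] w 0.215 F [ 0.6 -0.7 -4. ] q [-0.24  0.13  1.81  0.    1.2  -1.85]
TCP slide units [ 3.02 15.6   0.57]  turn units [0.   0.11 0.76]
```

View pics/s8.png

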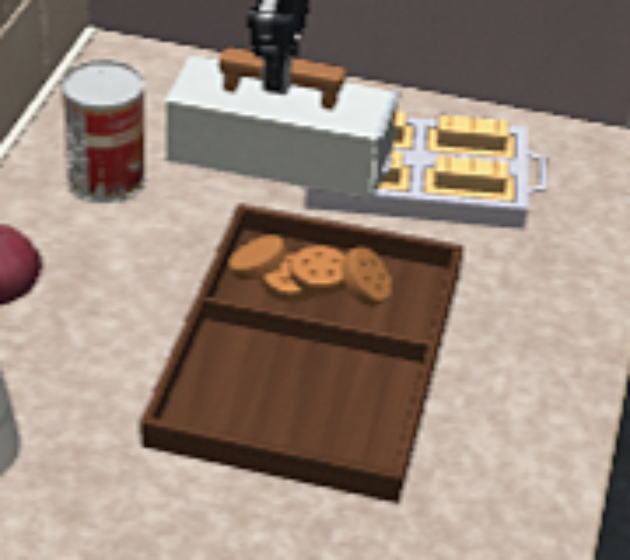

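```bash
python3 -m creep '[{"slide":[0.18,0.6,0],"angular":[0,0.1,0]},{"slide":[0.18,1,0],"angular":[0,0,0]},{"slide":[0.18,1,0],"angular":[0,0,0]},{"slide":[0.18,1,0],"angular":[0,0,0]},{"slide":[0.18,1,0],"angular":[0,0,0]}]' >/dev/null
python3 -m creep '[{"slide":[0.18,1,0],"angular":[0,0,0.3]},{"slide":[0.18,1,0],"angular":[0,0,0.3]},{"slide":[0.18,1,0],"angular":[0,0,0]},{"slide":[0.18,1,0],"angular":[0,0,0]},{"slide":[0.18,1,0],"angular":[0,0,0]}]' >/dev/null
python3 -m creep '[{"slide":[0.18,1,0],"angular":[0,0,0]},{"slide":[0.18,1,0],"angular":[0,0,0]},{"slide":[0.18,1,0],"angular":[0,0,0]},{"slide":[0.18,1,0],"angular":[0,0,0]},{"slide":[0.18,0.6,0],"angular":[0,0,0]}]' >/dev/null
python3 -m creep '[{"slide":[0,0,0],"angular":[0,0,0]},{"slide":[0,0,0],"angular":[0,0,0]}]' 
python3 plan.py .494 .2675 .0925 89
python3 - <<'E'
from meas import *
look('side','s9.png')
s,p,d,P,H,S,V,Z,reg=top()
print(rect('top',reg&(P[...,1]>.1)&(S>75)&(H<20)&(Z<.03),.003))
E
```

```text
time: 13.05
tool_pos: [0.5082, 0.2351, 0.3827]
tcp_rot: [0.008, 3.141, 0.001]
wrist_force: [0.1, -0.2, -3.1]
width: 0.213
t 13.1 grasp [0.5083 0.2352 0.2277] yaw 89.7 toolz [ 0.001  0.001 -1.   ] w 0.213 F [ 0.1 -0.2 -3.1] q [ 0.39  0.06  1.88  0.    1.2  -1.18]
TCP slide units [0.58 1.29 5.41]  turn units [0.01 0.01 0.18]
[(np.int32(296), 0.4924, 0.2363, 197, 38, -1.1)]
```

View pics/s9.png

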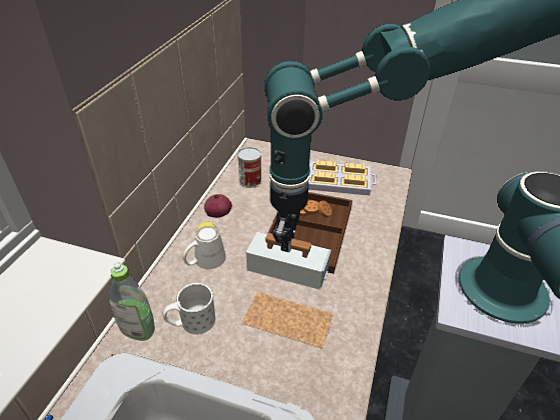

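```bash
python3 -m creep '[{"slide":[0.3,0.6,0.4],"angular":[0,0,0.18]},{"slide":[0.3,0.69,0.8],"angular":[0,0,0]},{"slide":[0,0,1],"angular":[0,0,0]},{"slide":[0,0,1],"angular":[0,0,0]},{"slide":[0,0,1],"angular":[0,0,0]}]' >/dev/null
python3 -m creep '[{"slide":[0,0,0.5],"angular":[0,0,0]},{"slide":[0,0,0.2],"angular":[0,0,0]},{"slide":[0,0,0],"angular":[0,0,0]},{"slide":[0,0,0],"angular":[0,0,0]}]' 
python3 plan.py .494 .2675 .0925 89
```

```text
time: 13.9
tool_pos: [0.4956, 0.2667, 0.2613]
tcp_rot: [0.032, 3.14, 0.001]
wrist_force: [-0.8, 0.4, -3.3]
width: 0.211
t 13.9 grasp [0.4959 0.2668 0.1063] yaw 88.8 toolz [ 0.001  0.001 -1.   ] w 0.211 F [-0.8  0.4 -3.3] q [ 0.45  0.19  1.98  0.    0.97 -1.1 ]
TCP slide units [0.07 0.03 0.55]  turn units [ 0.01  0.02 -0.04]
```

```bash
python3 -m creep '[{"slide":[0,0,0.2],"angular":[0,0,0]},{"slide":[0,0,0.15],"angular":[0,0,0]},{"slide":[0,0,0.1],"angular":[0,0,0]},{"slide":[0,0,0],"angular":[0,0,0]},{"slide":[0,0,0],"angular":[0,0,0]}]' 
python3 -m creep '[{"slide":[0,0,0.1],"angular":[0,0,0]},{"slide":[0,0,0.06],"angular":[0,0,0]},{"slide":[0,0,0],"angular":[0,0,0]},{"slide":[0,0,0],"angular":[0,0,0]}]' 
python3 plan.py .494 .2675 .0925 89
```

```text
time: 14.32
tool_pos: [0.4948, 0.267, 0.249]
tcp_rot: [-0.031, -3.141, 0.0]
wrist_force: [0.9, -0.3, -3.8]
width: 0.215
time: 14.65
tool_pos: [0.4953, 0.2673, 0.2477]
tcp_rot: [0.03, 3.14, 0.001]
wrist_force: [-5.1, -2.0, 10.7]
width: 0.212
t 14.7 grasp [0.4954 0.2674 0.0927] yaw 88.9 toolz [ 0.001  0.001 -1.   ] w 0.212 F [-5.1 -2.  10.7] q [ 0.45  0.2   1.99  0.    0.95 -1.1 ]
TCP slide units [0.05 0.01 0.01]  turn units [ 0.01  0.01 -0.03]
```

Contact (10 N). Release and rise.

```bash
python3 -m creep '[{"slide":[0,0,0],"angular":[0,0,0]},{"slide":[0,0,0],"angular":[0,0,0]},{"slide":[0,0,0],"angular":[0,0,0]},{"slide":[0,0,0],"angular":[0,0,0]},{"slide":[0,0,0],"angular":[0,0,0]}]' -0.3
python3 -m creep '[{"slide":[0,0,-0.4],"angular":[0,0,0]},{"slide":[0,0,-0.8],"angular":[0,0,0]},{"slide":[0,0,-1],"angular":[0,0,0]},{"slide":[0,0,-1],"angular":[0,0,0]},{"slide":[0,0,-1],"angular":[0,0,0]}]' 
python3 plan.py .46 -.28 .2 100
python3 - <<'E'
from meas import *
look('side','s10.png');look('wrist','w10.png')
E
```

```text
time: 15.07
tool_pos: [0.495, 0.267, 0.2449]
tcp_rot: [0.031, 3.141, 0.0]
wrist_force: [0.1, -0.3, 0.6]
width: 0.647
time: 15.48
tool_pos: [0.4947, 0.2669, 0.3515]
tcp_rot: [-0.031, -3.141, 0.0]
wrist_force: [0.6, -0.7, -0.5]
width: 0.647
t 15.5 grasp [0.4947 0.2668 0.1965] yaw 88.9 toolz [-0. -0. -1.] w 0.647 F [ 0.6 -0.7 -0.5] q [ 0.45  0.09  1.91  0.    1.14 -1.1 ]
TCP slide units [  0.96 -21.9   -0.14]  turn units [-0.   -0.   -2.78]
```

View pics/s10.png

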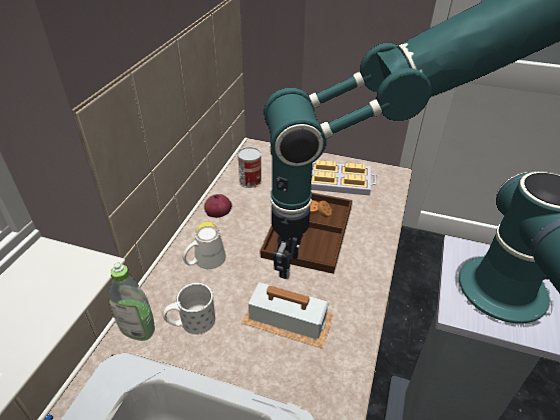

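View pics/w10.png

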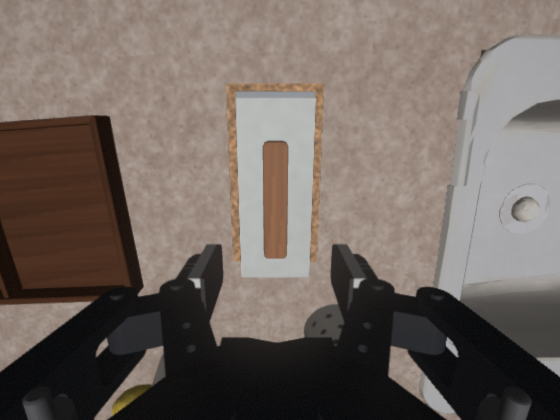

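```bash
python3 -m creep '[{"slide":[0,-0.8,-0.5],"angular":[0,0,0]},{"slide":[-0.1,-1,-0.5],"angular":[0,0,0]},{"slide":[-0.1,-1,-0.5],"angular":[0,0,0]},{"slide":[-0.1,-1,-0.5],"angular":[0,0,0]},{"slide":[-0.1,-1,0],"angular":[0,0,0]}]' >/dev/null
python3 -m creep '[{"slide":[-0.1,-1,0],"angular":[0,0,0]},{"slide":[-0.1,-1,0],"angular":[0,0,0]},{"slide":[-0.1,-1,0],"angular":[0,0,0]},{"slide":[-0.1,-1,0],"angular":[0,0,0]},{"slide":[0,-1,0],"angular":[0,0,0]}]' >/dev/null
python3 -m creep '[{"slide":[-0.1,-1,0],"angular":[0,0,0]},{"slide":[-0.1,-1,0],"angular":[0,0,0]},{"slide":[-0.1,-1,0],"angular":[0,0,0]},{"slide":[-0.1,-1,0],"angular":[0,0,0]},{"slide":[0,-1,0],"angular":[0,0,0]}]' >/dev/null
python3 -m creep '[{"slide":[-0.1,-1,0],"angular":[0,0,0]},{"slide":[-0.1,-1,0],"angular":[0,0,0]},{"slide":[0,-1,0],"angular":[0,0,0]},{"slide":[0,-1,0],"angular":[0,0,0]},{"slide":[0,-1,0],"angular":[0,0,0]}]' >/dev/null
python3 -m creep '[{"slide":[0,-1,0],"angular":[0,0,-0.7]},{"slide":[0,-0.8,0],"angular":[0,0,-0.7]},{"slide":[0,0,0],"angular":[0,0,-0.7]},{"slide":[0,0,0],"angular":[0,0,-0.7]},{"slide":[0,0,0],"angular":[0,0,0]}]' 
python3 -m creep '[{"slide":[0,0,0],"angular":[0,0,0]}]' >/dev/null
python3 plan.py .444 -.285 .06 100.5
cat > bars.py <<'E'
from meas import *
def run(fn=None):
    s,p,d=look('wrist',fn); P=cloud('wrist',d,s)
    hsv=cv2.cvtColor(p,cv2.COLOR_RGB2HSV).astype(int);H,S,V=hsv[...,0],hsv[...,1],hsv[...,2]
    y=(H>12)&(H<40)&(S>60)&(V>90)&(P[...,0]>.38)&(P[...,0]<.62)
    m=y&(P[...,2]>.035)&(P[...,2]<.055)
    m=cv2.morphologyEx(m.astype(np.uint8),cv2.MORPH_CLOSE,np.ones((3,3)))
    print('ridge',*rect('wrist',m,.044,s,area=150),sep='\n')
    f=y&(P[...,2]>.015)&(P[...,2]<.055)
    f=cv2.morphologyEx(f.astype(np.uint8),cv2.MORPH_CLOSE,np.ones((3,3)))
    print('foot',*rect('wrist',f,.024,s,area=300),sep='\n')
if __name__=='__main__': run(sys.argv[1])
E
python3 bars.py w11.png; python3 meas.py|grep -v mat
```

```text
time: 17.67
tool_pos: [0.52, -0.2742, 0.3993]
tcp_rot: [0.276, -3.128, -0.001]
wrist_force: [-0.3, -0.0, -0.2]
width: 0.646
t 17.8 grasp [ 0.52   -0.2736  0.2445] yaw 100.0 toolz [-0.001  0.001 -1.   ] w 0.649 F [ 0.4  0.3 -0.1] q [-0.53  0.1   1.8   0.    1.24 -2.27]
TCP slide units [3.07 0.08 7.38]  turn units [ 0.01 -0.01 -0.13]
ridge
(np.int32(1303), 0.444, -0.2896, 66, 26, 10.0)
(np.int32(1584), 0.4561, -0.3538, 64, 27, 10.3)
(np.int32(1328), 0.5488, -0.3371, 66, 27, 10.0)
(np.int32(1232), 0.5376, -0.2734, 66, 25, 10.5)
(np.int32(1967), 0.5286, -0.1257, 68, 50, 3.0)
(np.int32(443), 0.5812, -0.1258, 44, 22, 84.8)
foot
(np.int32(2535), 0.456, -0.354, 81, 39, 10.2)
(np.int32(2122), 0.4448, -0.2897, 81, 37, 9.8)
(np.int32(2105), 0.5494, -0.3373, 82, 39, 10.0)
(np.int32(1927), 0.5382, -0.2729, 82, 37, 9.6)
(np.int32(3836), 0.5488, -0.1189, 139, 57, -1.9)
handle [(np.int32(190), 0.4945, 0.2668, 94, 18, -0.6)]
caddytop [(np.int32(1385), 0.4924, 0.2661, 174, 72, -1.1)]
tray [(np.int32(5249), 0.5272, -0.0448, 281, 202, -87.9), (np.int32(34), 0.3487, -0.4718, 40, 17, -5.2), (np.int32(1598), 0.2681, -0.3358, 254, 130, 89.7)]
mould [(np.int32(1402), 0.5634, -0.405, 378, 162, 0.9), (np.int32(578), 0.5506, -0.2607, 176, 84, -28.0), (np.int32(51), 0.5689, -0.5762, 76, 9, -35.7), (np.int32(154), 0.5276, -0.5154, 52, 38, 69.9), (np.int32(61), 0.4653, -0.321, 44, 19, 8.7), (np.int32(71), 0.3247, -0.4096, 50, 15, 25.6)]
bars [(np.int32(192), 0.5377, -0.2685, 79, 37, 10.9), (np.int32(39), 0.5181, -0.3422, 28, 15, 89.1), (np.int32(265), 0.4574, -0.349, 76, 37, 9.9)]
```

View pics/w11.png

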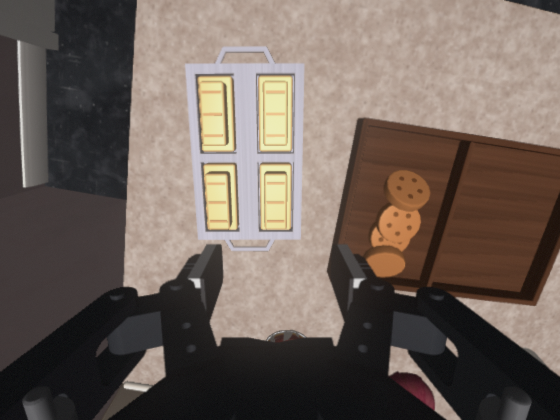

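```bash
python3 plan.py .4448 -.2896 .045 100.1
python3 -m creep '[{"slide":[0.7,0.17,0.5],"angular":[0,0,0]},{"slide":[0.8,0.17,0.8],"angular":[0,0,0]},{"slide":[0.8,0.17,1],"angular":[0,0,0]},{"slide":[0.7,0.17,1],"angular":[0,0,0]},{"slide":[0,0,1],"angular":[0,0,0]}]' >/dev/null
python3 -m creep '[{"slide":[0,0,1],"angular":[0,0,0]},{"slide":[0,0,0.6],"angular":[0,0,0]},{"slide":[0,0,0],"angular":[0,0,0]},{"slide":[0,0,0],"angular":[0,0,0]}]' 
python3 plan.py .4448 -.2896 .045 100.1
python3 bars.py w12.png
```

```text
t 17.9 grasp [ 0.5202 -0.2733  0.2447] yaw 100.0 toolz [-0.  0. -1.] w 0.650 F [-0.3  0.3 -0.9] q [-0.53  0.1   1.8  -0.    1.24 -2.27]
TCP slide units [ 3.08 -0.12  7.99]  turn units [ 0.   -0.   -0.02]
time: 18.6
tool_pos: [0.4432, -0.2695, 0.2518]
tcp_rot: [0.276, -3.128, -0.002]
wrist_force: [0.1, 0.5, -0.8]
width: 0.648
t 18.6 grasp [ 0.4429 -0.2693  0.0968] yaw 100.1 toolz [-0.002  0.001 -1.   ] w 0.648 F [ 0.1  0.5 -0.8] q [-0.59  0.12  2.08 -0.    0.94 -2.34]
TCP slide units [ 0.07 -0.81  2.07]  turn units [ 0.02 -0.02 -0.  ]
ridge
(np.int32(3818), 0.4542, -0.3536, 66, 27, 10.4)
(np.int32(3982), 0.4433, -0.2898, 66, 26, 9.6)
(np.int32(916), 0.5142, -0.2769, 27, 24, -83.7)
(np.int32(612), 0.5633, -0.3409, 37, 14, 9.2)
(np.int32(489), 0.5451, -0.1402, 39, 13, 47.9)
foot
(np.int32(6026), 0.4448, -0.2896, 85, 38, 10.1)
(np.int32(5674), 0.4568, -0.3557, 83, 44, 10.0)
(np.int32(2009), 0.5214, -0.2764, 49, 37, 10.0)
(np.int32(612), 0.5843, -0.3474, 42, 16, 9.2)
(np.int32(876), 0.5665, -0.1273, 47, 23, 48.2)
```

View pics/w12.png

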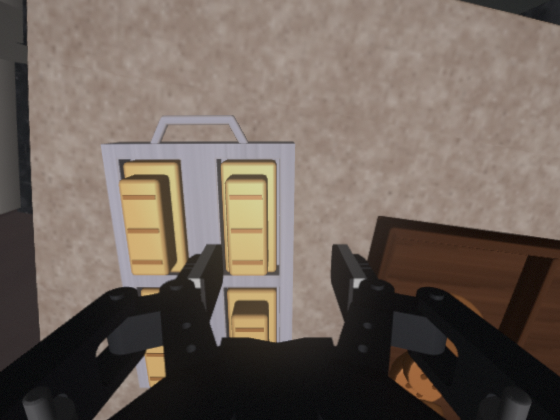

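```bash
python3 -m creep '[{"slide":[0.05,-0.8,0],"angular":[0,0,0]},{"slide":[0,0,1],"angular":[0,0,0]},{"slide":[0,0,0.5],"angular":[0,0,0]},{"slide":[0,0,0],"angular":[0,0,0]},{"slide":[0,0,0],"angular":[0,0,0]}]' 
python3 plan.py .444 -.2897 .045 100.1
python3 - <<'E'
from h import *
look('wrist','w13.png')
E
```

```text
time: 19.07
tool_pos: [0.4454, -0.2894, 0.2147]
tcp_rot: [0.276, -3.128, -0.002]
wrist_force: [-0.1, -0.3, 0.5]
width: 0.649
t 19.1 grasp [ 0.4452 -0.2892  0.0597] yaw 100.1 toolz [-0.002  0.001 -1.   ] w 0.649 F [-0.1 -0.3  0.5] q [-0.62  0.19  2.08  0.    0.87 -2.37]
TCP slide units [ 0.06 -0.    0.59]  turn units [ 0.02 -0.02 -0.  ]
```

View pics/w13.png

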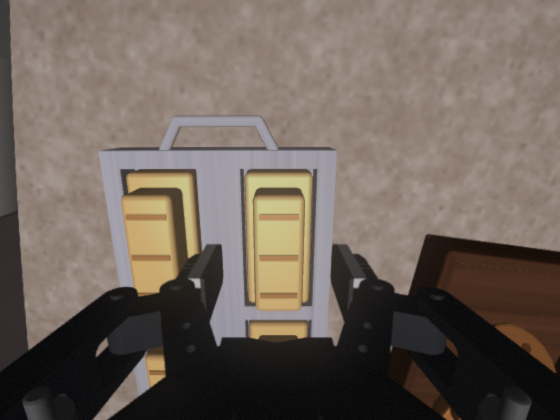

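```bash
python3 -m creep '[{"slide":[0.05,0,0.35],"angular":[0,0,0]},{"slide":[0,0,0.25],"angular":[0,0,0]},{"slide":[0,0,0],"angular":[0,0,0]},{"slide":[0,0,0],"angular":[0,0,0]}]' 
python3 -m creep '[{"slide":[0,0,0],"angular":[0,0,0]},{"slide":[0,0,0],"angular":[0,0,0]},{"slide":[0,0,0],"angular":[0,0,0]},{"slide":[0,0,0],"angular":[0,0,0]},{"slide":[0,0,0],"angular":[0,0,0]}]' 1 40
python3 -m creep '[{"slide":[0,0,0],"angular":[0,0,0]}]'
python3 plan.py .444 -.2897 .045 100.1
```

```text
time: 19.45
tool_pos: [0.4442, -0.2899, 0.1995]
tcp_rot: [0.276, -3.129, -0.001]
wrist_force: [0.2, 0.3, 0.7]
width: 0.649
time: 19.87
tool_pos: [0.4447, -0.2903, 0.2004]
tcp_rot: [-0.276, 3.129, -0.001]
wrist_force: [0.0, 0.9, 2.2]
width: 0.289
time: 19.95
tool_pos: [0.4448, -0.2903, 0.2004]
tcp_rot: [-0.276, 3.129, -0.001]
wrist_force: [0.3, -0.4, 3.7]
width: 0.295
t 19.9 grasp [ 0.4449 -0.2904  0.0454] yaw 100.1 toolz [ 0.001 -0.    -1.   ] w 0.295 F [ 0.3 -0.4  3.7] q [-0.63  0.21  2.08  0.    0.84 -2.37]
TCP slide units [0.03 0.03 0.02]  turn units [-0.01  0.01 -0.01]
```

```bash
python3 -m creep '[{"slide":[0,0,-0.4],"angular":[0,0,0]},{"slide":[0,0,-0.8],"angular":[0,0,0]},{"slide":[0,0,-1],"angular":[0,0,0]},{"slide":[0,0,-1],"angular":[0,0,0]},{"slide":[0,0,-0.8],"angular":[0,0,0]}]'
python3 -m creep '[{"slide":[0,0,0],"angular":[0,0,0.7]},{"slide":[0,0,0],"angular":[0,0,0.7]},{"slide":[0,0,0],"angular":[0,0,0.6]},{"slide":[0,0,0],"angular":[0,0,0]}]'
python3 - <<'E'
from h import *
look('wrist','w14.png')
E
python3 plan.py .4788 .0475 .1 92.1; python3 meas.py | grep -E 'tray|handle'
```

```text
time: 20.37
tool_pos: [0.4446, -0.2902, 0.3021]
tcp_rot: [-0.276, 3.129, -0.001]
wrist_force: [1.3, 0.3, 0.0]
width: 0.289
time: 20.7
tool_pos: [0.4443, -0.2901, 0.3005]
tcp_rot: [-0.055, 3.141, -0.001]
wrist_force: [-0.1, 0.2, -1.3]
width: 0.29
t 20.8 grasp [ 0.4443 -0.2901  0.1453] yaw 92.1 toolz [ 0. -0. -1.] w 0.295 F [0.5 0.8 0.5] q [-0.63  0.08  2.02 -0.    1.04 -2.23]
TCP slide units [-1.88 13.44  1.81]  turn units [-0.    0.    0.01]
handle [(np.int32(192), 0.4945, 0.2668, 94, 18, -0.5)]
tray [(np.int32(5260), 0.5274, -0.0449, 281, 203, -87.8), (np.int32(55), 0.2689, -0.4154, 33, 29, 35.8)]
```

View pics/w14.png

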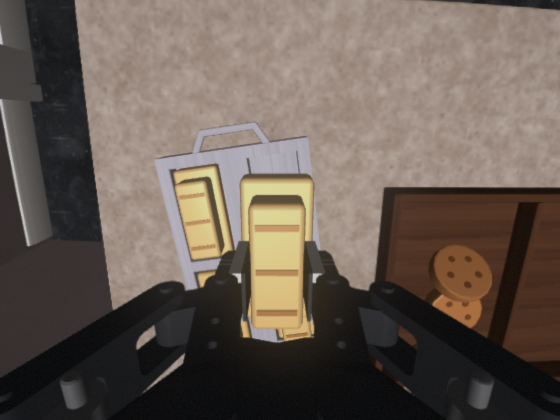

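```bash
python3 -m creep '[{"slide":[-0.14,0.7,0],"angular":[0,0,0]},{"slide":[-0.14,1,0],"angular":[0,0,0]},{"slide":[-0.14,1,0],"angular":[0,0,0]},{"slide":[-0.14,1,0],"angular":[0,0,0]},{"slide":[-0.14,1,0],"angular":[0,0,0]}]' >/dev/null
python3 -m creep '[{"slide":[-0.14,1,0],"angular":[0,0,0]},{"slide":[-0.14,1,0],"angular":[0,0,0]},{"slide":[-0.14,1,0],"angular":[0,0,0]},{"slide":[-0.14,1,0],"angular":[0,0,0]},{"slide":[-0.14,1,0],"angular":[0,0,0]}]' >/dev/null
python3 -m creep '[{"slide":[-0.14,1,0],"angular":[0,0,0]},{"slide":[-0.14,1,0],"angular":[0,0,0]},{"slide":[-0.14,1,0],"angular":[0,0,0]},{"slide":[-0.06,0.7,0],"angular":[0,0,0]},{"slide":[0,0,0],"angular":[0,0,0]}]' >/dev/null
python3 -m creep '[{"slide":[0,0,0],"angular":[0,0,0]}]'
python3 plan.py .4788 .0475 .046 92.1
python3 - <<'E'
from h import *
look('wrist','w15.png')
E
```

```text
time: 22.13
tool_pos: [0.4792, 0.047, 0.2998]
tcp_rot: [0.062, -3.141, 0.001]
wrist_force: [-1.1, 0.2, -1.4]
width: 0.296
t 22.1 grasp [0.4791 0.0469 0.1448] yaw 92.3 toolz [-0. -0. -1.] w 0.296 F [-1.1  0.2 -1.4] q [ 0.05 -0.01  2.12 -0.    1.04 -1.56]
TCP slide units [0.01 0.02 3.95]  turn units [-0.01 -0.01  0.04]
```

View pics/w15.png

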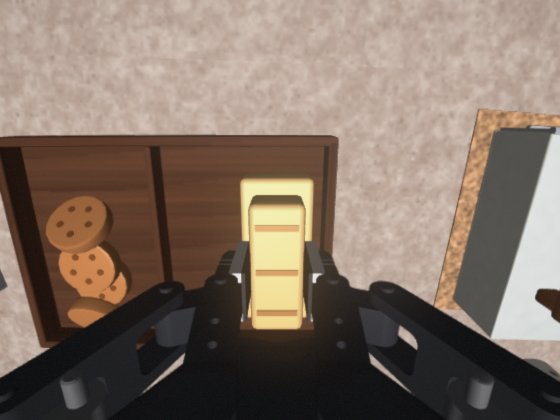

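```bash
python3 - <<'E'
from h import *
s=bot.read_state()
c=np.array([.5274,-.0448]);a=np.radians(2.1);Q=np.array([[np.cos(a),-np.sin(a)],[np.sin(a),np.cos(a)]])
for l in [(-.103,.143),(-.103,-.143),(-.095,-.006+.003)]:
    w=c+Q@l; print(l,w.round(4),proj('wrist',[[*w,.03]],s).round(1))
E
python3 -m creep '[{"slide":[0,0,1],"angular":[0,0,0]},{"slide":[0,0,1],"angular":[0,0,0]},{"slide":[0,0,0.8],"angular":[0,0,0]},{"slide":[0,0,0],"angular":[0,0,0]},{"slide":[0,0,0],"angular":[0,0,0]}]'
python3 plan.py .4788 .0475 .046 92.1
python3 - <<'E'
from h import *
look('wrist','w16.png')
E
```

```text
(-0.103, 0.143) [0.4192 0.0943] [[341.8 135.7]]
(-0.103, -0.143) [ 0.4297 -0.1915] [[-11.9 137.2]]
(-0.095, -0.003) [ 0.4326 -0.0513] [[158.4 145.9]]
time: 22.6
tool_pos: [0.4785, 0.0453, 0.2289]
tcp_rot: [0.055, -3.138, 0.001]
wrist_force: [0.3, -0.3, -0.4]
width: 0.298
t 22.6 grasp [0.4779 0.0453 0.0739] yaw 92.0 toolz [-0.004 -0.    -1.   ] w 0.298 F [ 0.3 -0.3 -0.4] q [ 0.04  0.08  2.17 -0.    0.89 -1.56]
TCP slide units [-0.02  0.09  1.12]  turn units [-0.   -0.05 -0.02]
```

View pics/w16.png

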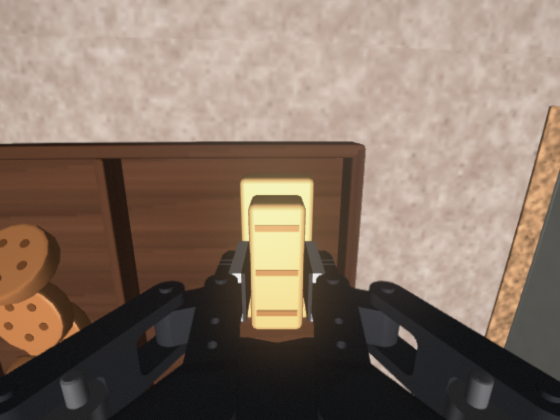

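```bash
python3 -m creep '[{"slide":[0,0,0.4],"angular":[0,0,0]},{"slide":[0,0,0.3],"angular":[0,0,0]},{"slide":[0,0,0.2],"angular":[0,0,0]},{"slide":[0,0,0.1],"angular":[0,0,0]},{"slide":[0,0,0],"angular":[0,0,0]}]'
python3 -m creep '[{"slide":[0,0,0.06],"angular":[0,0,0]},{"slide":[0,0,0],"angular":[0,0,0]},{"slide":[0,0,0],"angular":[0,0,0]}]'
python3 plan.py .4788 .0475 .046 92.1
```

```text
time: 23.07
tool_pos: [0.4789, 0.0463, 0.2043]
tcp_rot: [0.057, -3.14, 0.0]
wrist_force: [-0.5, -0.4, -1.6]
width: 0.292
time: 23.32
tool_pos: [0.4795, 0.0464, 0.2036]
tcp_rot: [-0.057, 3.141, 0.0]
wrist_force: [-0.9, 0.3, -0.2]
width: 0.292
t 23.3 grasp [0.4795 0.0464 0.0486] yaw 92.1 toolz [ 0.  0. -1.] w 0.292 F [-0.9  0.3 -0.2] q [ 0.04  0.12  2.19 -0.    0.83 -1.56]
TCP slide units [0.03 0.05 0.11]  turn units [ 0.    0.01 -0.  ]
```

```bash
python3 -m creep '[{"slide":[0,0,0.06],"angular":[0,0,0]},{"slide":[0,0,0.04],"angular":[0,0,0]},{"slide":[0,0,0],"angular":[0,0,0]}]'
python3 -m creep '[{"slide":[0,0,0],"angular":[0,0,0]},{"slide":[0,0,0],"angular":[0,0,0]},{"slide":[0,0,0],"angular":[0,0,0]},{"slide":[0,0,0],"angular":[0,0,0]}]' 0.15
python3 -m creep '[{"slide":[0,0,-0.4],"angular":[0,0,0]},{"slide":[0,0,-0.8],"angular":[0,0,0]},{"slide":[0,0,-1],"angular":[0,0,0]},{"slide":[0,0,-1],"angular":[0,0,0]},{"slide":[0,0,-0.8],"angular":[0,0,0]}]'
python3 -m creep '[{"slide":[0,-0.7,0],"angular":[0,0,0]},{"slide":[0,-1,0],"angular":[0,0,0]},{"slide":[0,-1,0],"angular":[0,0,0]},{"slide":[0,-1,0],"angular":[0,0,0]},{"slide":[0,0,0],"angular":[0,0,0]}]' -0.3
python3 plan.py .456 -.354 .1 100.1
python3 - <<'E'
from h import *
look('wrist','w17.png')
E
```

```text
time: 23.57
tool_pos: [0.4792, 0.0464, 0.2008]
tcp_rot: [0.057, -3.141, 0.0]
wrist_force: [-0.2, 0.2, -0.4]
width: 0.299
time: 23.9
tool_pos: [0.4794, 0.0463, 0.2011]
tcp_rot: [-0.057, 3.141, -0.0]
wrist_force: [0.6, -0.2, 0.4]
width: 0.426
time: 24.32
tool_pos: [0.4796, 0.0463, 0.3036]
tcp_rot: [-0.057, 3.139, 0.0]
wrist_force: [0.2, -0.4, 0.4]
width: 0.422
time: 24.73
tool_pos: [0.4829, -0.049, 0.3022]
tcp_rot: [-0.053, 3.139, -0.003]
wrist_force: [0.0, -0.3, 0.6]
width: 0.654
t 24.7 grasp [ 0.4832 -0.0493  0.1472] yaw 91.9 toolz [ 0.002 -0.002 -1.   ] w 0.654 F [ 0.  -0.3  0.6] q [-0.15 -0.01  2.11 -0.    1.04 -1.76]
TCP slide units [  1.49 -12.15   1.91]  turn units [-0.03  0.02 -2.04]
```

View pics/w17.png

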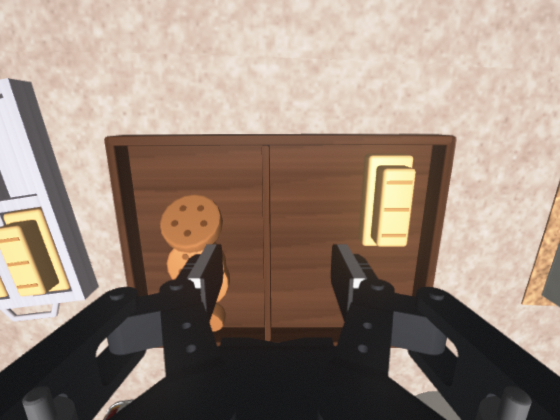

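```bash
python3 -m creep '[{"slide":[0.12,-0.7,0],"angular":[0,0,0]},{"slide":[0.12,-1,0],"angular":[0,0,0]},{"slide":[0.12,-1,0],"angular":[0,0,0]},{"slide":[0.12,-1,0],"angular":[0,0,0]},{"slide":[0.12,-1,0],"angular":[0,0,0]}]' >/dev/null
python3 -m creep '[{"slide":[0.12,-1,0],"angular":[0,0,0]},{"slide":[0.12,-1,0],"angular":[0,0,0]},{"slide":[0.12,-1,0],"angular":[0,0,0]},{"slide":[0.12,-1,0],"angular":[0,0,0]},{"slide":[0.12,-1,0],"angular":[0,0,0]}]' >/dev/null
python3 -m creep '[{"slide":[0.12,-1,0],"angular":[0,0,0]},{"slide":[0.12,-1,0],"angular":[0,0,0]},{"slide":[0.05,-0.4,0],"angular":[0,0,-1]},{"slide":[0,0,0],"angular":[0,0,-1]},{"slide":[0,0,0],"angular":[0,0,0]}]' >/dev/null
python3 -m creep '[{"slide":[0,0,0],"angular":[0,0,0]}]'
python3 plan.py .456 -.354 .045 100.1; python3 bars.py w18.png
```

```text
time: 26.12
tool_pos: [0.4567, -0.3492, 0.3011]
tcp_rot: [-0.273, 3.13, 0.001]
wrist_force: [0.5, -0.3, -0.0]
width: 0.647
t 26.1 grasp [ 0.4567 -0.3491  0.1461] yaw 100.0 toolz [ 0.     0.001 -1.   ] w 0.647 F [ 0.5 -0.3 -0. ] q [-0.7   0.16  1.93  0.    1.05 -2.44]
TCP slide units [ 0.06 -0.19  4.04]  turn units [ 0.01  0.   -0.03]
ridge
(np.int32(2603), 0.4549, -0.3549, 66, 26, 10.2)
(np.int32(1934), 0.5473, -0.3388, 70, 26, 10.5)
(np.int32(1889), 0.5174, -0.1285, 55, 54, -87.4)
(np.int32(474), 0.5449, -0.2798, 54, 13, 10.3)
foot
(np.int32(4001), 0.4557, -0.3548, 82, 37, 10.0)
(np.int32(3167), 0.5535, -0.3374, 91, 37, 10.0)
(np.int32(1223), 0.5437, -0.2808, 92, 24, 12.4)
(np.int32(2848), 0.5135, -0.1116, 82, 57, 63.8)
```

View pics/w18.png

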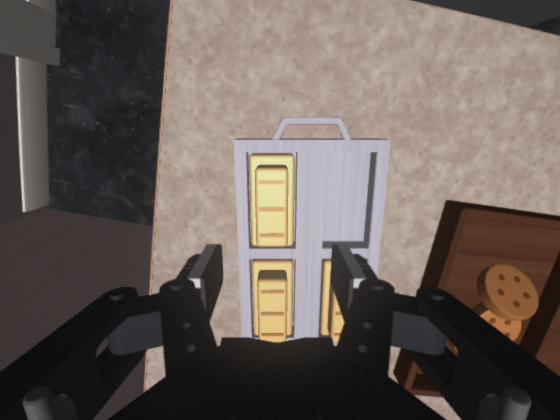

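```bash
python3 -m creep '[{"slide":[0.08,-0.2,0.6],"angular":[0,0,0]},{"slide":[0,0,1],"angular":[0,0,0]},{"slide":[0,0,1],"angular":[0,0,0]},{"slide":[0,0,0.6],"angular":[0,0,0]},{"slide":[0,0,0],"angular":[0,0,0]}]' >/dev/null
python3 -m creep '[{"slide":[0,0,0],"angular":[0,0,0]}]'
python3 plan.py .4555 -.3545 .045 100.1
python3 - <<'E'
from h import *
look('wrist','w19.png')
E
```

```text
time: 26.67
tool_pos: [0.4552, -0.354, 0.2202]
tcp_rot: [0.276, -3.128, -0.003]
wrist_force: [-0.1, 0.2, 0.7]
width: 0.65
t 26.7 grasp [ 0.4549 -0.3537  0.0652] yaw 100.1 toolz [-0.002  0.002 -1.   ] w 0.650 F [-0.1  0.2  0.7] q [-0.7   0.26  1.98  0.    0.91 -2.45]
TCP slide units [-0.01 -0.02  0.81]  turn units [ 0.03 -0.02 -0.01]
```

View pics/w19.png

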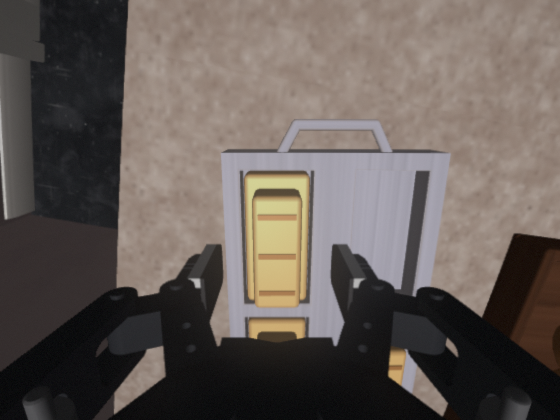

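Centred (ridge at column 277). Grip, lift, turn.

```bash
python3 -m creep '[{"slide":[0,0,0.5],"angular":[0,0,0]},{"slide":[0,0,0.3],"angular":[0,0,0]},{"slide":[0,0,0],"angular":[0,0,0]},{"slide":[0,0,0],"angular":[0,0,0]}]' 
python3 -m creep '[{"slide":[0,0,0],"angular":[0,0,0]},{"slide":[0,0,0],"angular":[0,0,0]},{"slide":[0,0,0],"angular":[0,0,0]},{"slide":[0,0,0],"angular":[0,0,0]},{"slide":[0,0,0],"angular":[0,0,0]}]' 1 40
python3 plan.py .4555 -.3545 .045 100.1
python3 -m creep '[{"slide":[0,0,-0.4],"angular":[0,0,0]},{"slide":[0,0,-0.8],"angular":[0,0,0]},{"slide":[0,0,-1],"angular":[0,0,0]},{"slide":[0,0,-1],"angular":[0,0,0]},{"slide":[0,0,-0.8],"angular":[0,0,0]}]'
python3 -m creep '[{"slide":[0,0,0],"angular":[0,0,0.7]},{"slide":[0,0,0],"angular":[0,0,0.7]},{"slide":[0,0,0],"angular":[0,0,0.6]},{"slide":[0,0,0],"angular":[0,0,0]}]'
python3 plan.py .5688 .0485 .1 92.1; python3 meas.py | grep -E 'tray|handle'
```

```text
time: 27.05
tool_pos: [0.4551, -0.3548, 0.2005]
tcp_rot: [0.276, -3.129, -0.001]
wrist_force: [-0.8, -0.2, 0.3]
width: 0.648
time: 27.47
tool_pos: [0.4556, -0.3553, 0.2016]
tcp_rot: [-0.276, 3.129, -0.001]
wrist_force: [0.1, -0.2, 3.6]
width: 0.292
t 27.5 grasp [ 0.4557 -0.3554  0.0466] yaw 100.1 toolz [ 0.001 -0.001 -1.   ] w 0.292 F [ 0.1 -0.2  3.6] q [-0.71  0.29  1.98  0.    0.87 -2.45]
TCP slide units [-0.    0.03  0.06]  turn units [-0.01  0.01 -0.01]
time: 27.88
tool_pos: [0.4554, -0.3551, 0.3032]
tcp_rot: [-0.276, 3.129, -0.001]
wrist_force: [0.6, 0.1, -0.7]
width: 0.295
time: 28.22
tool_pos: [0.4552, -0.3549, 0.3016]
tcp_rot: [-0.055, 3.141, -0.001]
wrist_force: [-0.4, -0.9, -1.4]
width: 0.292
t 28.2 grasp [ 0.4553 -0.355   0.1466] yaw 92.0 toolz [ 0. -0. -1.] w 0.292 F [-0.4 -0.9 -1.4] q [-0.71  0.17  1.92 -0.    1.05 -2.31]
TCP slide units [-5.11 15.97  1.86]  turn units [-0.01  0.01 -0.02]
handle [(np.int32(191), 0.4945, 0.2668, 94, 18, -0.6)]
tray [(np.int32(4875), 0.5275, -0.0451, 282, 203, -87.9), (np.int32(653), 0.2636, -0.3971, 125, 90, -84.8)]
```

```bash
python3 -m creep '[{"slide":[-0.32,0.7,0],"angular":[0,0,0]},{"slide":[-0.32,1,0],"angular":[0,0,0]},{"slide":[-0.32,1,0],"angular":[0,0,0]},{"slide":[-0.32,1,0],"angular":[0,0,0]},{"slide":[-0.32,1,0],"angular":[0,0,0]}]' >/dev/null
python3 -m creep '[{"slide":[-0.32,1,0],"angular":[0,0,0]},{"slide":[-0.32,1,0],"angular":[0,0,0]},{"slide":[-0.32,1,0],"angular":[0,0,0]},{"slide":[-0.32,1,0],"angular":[0,0,0]},{"slide":[-0.32,1,0],"angular":[0,0,0]}]' >/dev/null
python3 -m creep '[{"slide":[-0.32,1,0],"angular":[0,0,0]},{"slide":[-0.32,1,0],"angular":[0,0,0]},{"slide":[-0.32,1,0],"angular":[0,0,0]},{"slide":[-0.32,1,0],"angular":[0,0,0]},{"slide":[-0.32,1,0],"angular":[0,0,0]}]' >/dev/null
python3 -m creep '[{"slide":[-0.3,1,0],"angular":[0,0,0]},{"slide":[0,0.27,0],"angular":[0,0,0]},{"slide":[0,0,0],"angular":[0,0,0]},{"slide":[0,0,0],"angular":[0,0,0]}]'
python3 plan.py .5688 .0485 .046 92.1
python3 - <<'E'
from h import *
look('wrist','w20.png')
E
```

```text
time: 29.85
tool_pos: [0.568, 0.0486, 0.3007]
tcp_rot: [0.06, -3.14, 0.001]
wrist_force: [-0.5, 0.3, -2.4]
width: 0.294
t 29.9 grasp [0.5678 0.0485 0.1457] yaw 92.2 toolz [-0.001 -0.001 -1.   ] w 0.294 F [-0.5  0.3 -2.4] q [ 0.04  0.15  1.94 -0.    1.05 -1.57]
TCP slide units [-0.04 -0.    3.99]  turn units [-0.01 -0.01  0.02]
```

View pics/w20.png

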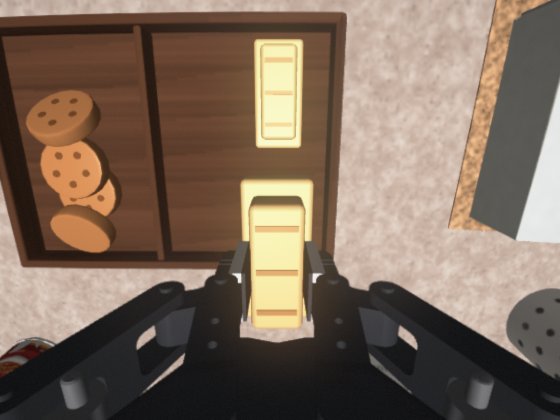

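```bash
python3 -m creep '[{"slide":[0,0,1],"angular":[0,0,0]},{"slide":[0,0,1],"angular":[0,0,0]},{"slide":[0,0,0.8],"angular":[0,0,0]},{"slide":[0,0,0],"angular":[0,0,0]},{"slide":[0,0,0],"angular":[0,0,0]}]'
python3 plan.py .5688 .0485 .047 92.1
python3 - <<'E'
from h import *
look('wrist','w21.png')
E
```

```text
time: 30.32
tool_pos: [0.5673, 0.0473, 0.2298]
tcp_rot: [0.055, -3.137, 0.001]
wrist_force: [-0.1, 0.4, -0.5]
width: 0.295
t 30.3 grasp [0.5667 0.0473 0.0748] yaw 92.0 toolz [-0.004 -0.    -1.   ] w 0.295 F [-0.1  0.4 -0.5] q [ 0.04  0.24  1.99 -0.    0.92 -1.57]
TCP slide units [-0.07  0.05  1.11]  turn units [-0.   -0.05 -0.02]
```

View pics/w21.png

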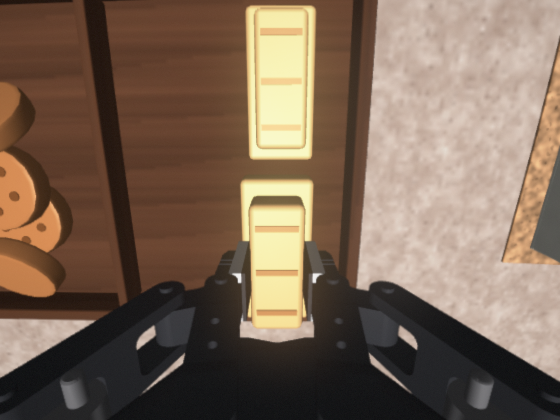

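```bash
python3 -m creep '[{"slide":[0,0,0.4],"angular":[0,0,0]},{"slide":[0,0,0.3],"angular":[0,0,0]},{"slide":[0,0,0.2],"angular":[0,0,0]},{"slide":[0,0,0.1],"angular":[0,0,0]},{"slide":[0,0,0.05],"angular":[0,0,0]}]'
python3 -m creep '[{"slide":[0,0,0.06],"angular":[0,0,0]},{"slide":[0,0,0.04],"angular":[0,0,0]},{"slide":[0,0,0],"angular":[0,0,0]},{"slide":[0,0,0],"angular":[0,0,0]}]'
python3 plan.py .5688 .0485 .046 92.1
```

```text
time: 30.78
tool_pos: [0.568, 0.0486, 0.2042]
tcp_rot: [0.057, -3.14, 0.0]
wrist_force: [-0.3, 0.4, 0.5]
width: 0.293
time: 31.12
tool_pos: [0.5683, 0.0486, 0.2023]
tcp_rot: [-0.057, 3.141, 0.0]
wrist_force: [0.5, 0.6, 0.1]
width: 0.297
t 31.1 grasp [0.5684 0.0486 0.0473] yaw 92.1 toolz [ 0.  0. -1.] w 0.297 F [0.5 0.6 0.1] q [ 0.04  0.28  2.    0.    0.87 -1.57]
TCP slide units [-0.02 -0.01  0.05]  turn units [ 0.  0. -0.]
```

```bash
python3 -m creep '[{"slide":[0,0,0],"angular":[0,0,0]},{"slide":[0,0,0],"angular":[0,0,0]},{"slide":[0,0,0],"angular":[0,0,0]},{"slide":[0,0,0],"angular":[0,0,0]}]' 0.15
python3 -m creep '[{"slide":[0,0,-0.4],"angular":[0,0,0]},{"slide":[0,0,-0.8],"angular":[0,0,0]},{"slide":[0,0,-1],"angular":[0,0,0]},{"slide":[0,0,-1],"angular":[0,0,0]},{"slide":[0,0,-0.8],"angular":[0,0,0]}]'
python3 plan.py .5488 -.3375 .1 100.1
python3 -m creep '[{"slide":[0,-0.7,0],"angular":[0,0,0]},{"slide":[0,-1,0],"angular":[0,0,0]},{"slide":[0,-1,0],"angular":[0,0,0]},{"slide":[0,-1,0],"angular":[0,0,0]},{"slide":[0,-1,0],"angular":[0,0,0]}]' -0.3 >/dev/null
python3 -m creep '[{"slide":[0,-1,0],"angular":[0,0,0]},{"slide":[0,-1,0],"angular":[0,0,0]},{"slide":[0,-1,0],"angular":[0,0,0]},{"slide":[0,-1,0],"angular":[0,0,0]},{"slide":[0,-1,0],"angular":[0,0,0]}]' >/dev/null
python3 -m creep '[{"slide":[0,-1,0],"angular":[0,0,0]},{"slide":[0,-1,0],"angular":[0,0,0]},{"slide":[0,-1,0],"angular":[0,0,0]},{"slide":[0,-1,0],"angular":[0,0,0]},{"slide":[0,-1,0],"angular":[0,0,0]}]' >/dev/null
python3 -m creep '[{"slide":[0,-0.5,0],"angular":[0,0,0]},{"slide":[0,0,0],"angular":[0,0,-1]},{"slide":[0,0,0],"angular":[0,0,-1]},{"slide":[0,0,0],"angular":[0,0,0]},{"slide":[0,0,0],"angular":[0,0,0]}]'
python3 plan.py .5488 -.3375 .045 100.1; python3 bars.py w22.png
```

```text
time: 31.45
tool_pos: [0.5684, 0.0486, 0.2024]
tcp_rot: [-0.057, 3.141, -0.0]
wrist_force: [0.1, -0.4, -0.2]
width: 0.428
time: 31.87
tool_pos: [0.5686, 0.0486, 0.3049]
tcp_rot: [-0.057, 3.139, 0.0]
wrist_force: [0.1, -0.6, 0.2]
width: 0.423
t 31.9 grasp [0.5689 0.0486 0.1499] yaw 92.1 toolz [ 0.002  0.    -1.   ] w 0.423 F [ 0.1 -0.6  0.2] q [ 0.04  0.15  1.93 -0.    1.06 -1.57]
TCP slide units [  1.36 -15.4    1.99]  turn units [-0.    0.03 -2.01]
time: 33.53
tool_pos: [0.5821, -0.3309, 0.3025]
tcp_rot: [-0.273, 3.13, 0.0]
wrist_force: [0.9, 0.5, 0.0]
width: 0.649
t 33.5 grasp [ 0.5821 -0.3308  0.1475] yaw 100.0 toolz [ 0.  0. -1.] w 0.649 F [0.9 0.5 0. ] q [-0.55  0.33  1.71  0.    1.1  -2.3 ]
TCP slide units [ 1.36 -0.03  4.1 ]  turn units [ 0.    0.   -0.03]
ridge
(np.int32(2792), 0.5499, -0.3379, 65, 26, 10.1)
(np.int32(2949), 0.5386, -0.2741, 66, 28, 10.3)
(np.int32(3376), 0.5297, -0.131, 67, 48, 2.1)
(np.int32(929), 0.5822, -0.1298, 45, 23, 79.2)
foot
(np.int32(4294), 0.55, -0.338, 81, 37, 10.3)
(np.int32(4510), 0.5389, -0.2733, 80, 40, 10.1)
(np.int32(6933), 0.55, -0.1173, 139, 63, -2.0)
```

View pics/w22.png

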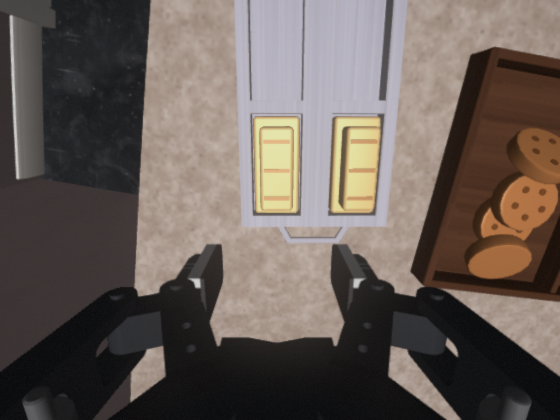

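```bash
python3 -m creep '[{"slide":[0.67,-0.03,0.6],"angular":[0,0,0]},{"slide":[0.66,-0.03,1],"angular":[0,0,0]},{"slide":[0,0,1],"angular":[0,0,0]},{"slide":[0,0,0.6],"angular":[0,0,0]},{"slide":[0,0,0],"angular":[0,0,0]}]' >/dev/null
python3 -m creep '[{"slide":[0,0,0],"angular":[0,0,0]}]'
python3 plan.py .5495 -.338 .045 100.1
python3 - <<'E'
from h import *
look('wrist','w23.png')
E
```

```text
time: 34.08
tool_pos: [0.5492, -0.3378, 0.2214]
tcp_rot: [0.275, -3.128, -0.002]
wrist_force: [-0.0, -0.5, 0.1]
width: 0.647
t 34.1 grasp [ 0.5489 -0.3376  0.0664] yaw 100.1 toolz [-0.002  0.001 -1.   ] w 0.647 F [-0.  -0.5  0.1] q [-0.59  0.37  1.82  0.    0.95 -2.34]
TCP slide units [-0.01 -0.01  0.86]  turn units [ 0.02 -0.02 -0.01]
```

View pics/w23.png

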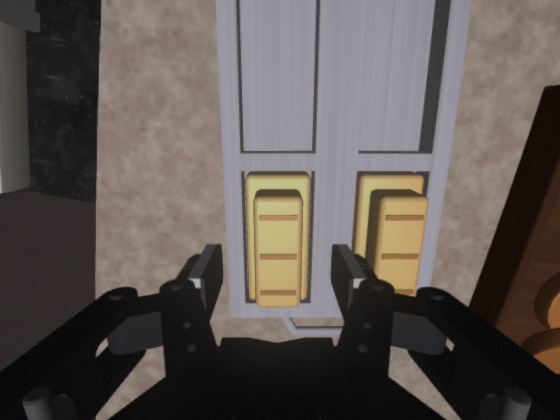

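```bash
python3 -m creep '[{"slide":[0,0,0.5],"angular":[0,0,0]},{"slide":[0,0,0.35],"angular":[0,0,0]},{"slide":[0,0,0],"angular":[0,0,0]},{"slide":[0,0,0],"angular":[0,0,0]}]' 
python3 -m creep '[{"slide":[0,0,0],"angular":[0,0,0]},{"slide":[0,0,0],"angular":[0,0,0]},{"slide":[0,0,0],"angular":[0,0,0]},{"slide":[0,0,0],"angular":[0,0,0]},{"slide":[0,0,0],"angular":[0,0,0]}]' 1 40
python3 plan.py .5495 -.338 .045 100.1
python3 -m creep '[{"slide":[0,0,-0.4],"angular":[0,0,0]},{"slide":[0,0,-0.8],"angular":[0,0,0]},{"slide":[0,0,-1],"angular":[0,0,0]},{"slide":[0,0,-1],"angular":[0,0,0]},{"slide":[0,0,-0.8],"angular":[0,0,0]}]'
python3 -m creep '[{"slide":[0,0,0],"angular":[0,0,0.7]},{"slide":[0,0,0],"angular":[0,0,0.7]},{"slide":[0,0,0],"angular":[0,0,0.6]},{"slide":[0,0,0],"angular":[0,0,0]}]'
python3 plan.py .481 -.0155 .1 92.1; python3 meas.py | grep -E 'tray|handle'
```

```text
time: 34.47
tool_pos: [0.5493, -0.3382, 0.2002]
tcp_rot: [0.276, -3.128, -0.002]
wrist_force: [-0.7, 0.5, 0.7]
width: 0.651
time: 34.88
tool_pos: [0.5498, -0.3386, 0.2016]
tcp_rot: [-0.276, 3.129, -0.001]
wrist_force: [0.1, 0.1, 2.7]
width: 0.295
t 34.9 grasp [ 0.55   -0.3387  0.0466] yaw 100.1 toolz [ 0.001 -0.001 -1.   ] w 0.295 F [0.1 0.1 2.7] q [-0.59  0.4   1.83  0.    0.91 -2.34]
TCP slide units [0.01 0.03 0.06]  turn units [-0.01  0.01 -0.01]
time: 35.3
tool_pos: [0.5497, -0.3386, 0.3033]
tcp_rot: [-0.276, 3.128, -0.002]
wrist_force: [0.7, -0.3, -0.3]
width: 0.293
time: 35.63
tool_pos: [0.5495, -0.3384, 0.3017]
tcp_rot: [-0.055, 3.141, -0.001]
wrist_force: [-0.6, 0.6, 0.1]
width: 0.291
t 35.6 grasp [ 0.5496 -0.3385  0.1467] yaw 92.0 toolz [ 0. -0. -1.] w 0.291 F [-0.6  0.6  0.1] q [-0.59  0.29  1.77 -0.    1.08 -2.2 ]
TCP slide units [ 2.28 13.01  1.86]  turn units [-0.01  0.01 -0.02]
handle [(np.int32(191), 0.4945, 0.2668, 94, 18, -0.6)]
tray [(np.int32(4505), 0.5273, -0.0449, 281, 202, -87.9), (np.int32(2342), 0.299, -0.398, 291, 130, -35.7)]
```

```bash
python3 -m creep '[{"slide":[0.18,0.7,0],"angular":[0,0,0]},{"slide":[0.18,1,0],"angular":[0,0,0]},{"slide":[0.18,1,0],"angular":[0,0,0]},{"slide":[0.18,1,0],"angular":[0,0,0]},{"slide":[0.18,1,0],"angular":[0,0,0]}]' >/dev/null
python3 -m creep '[{"slide":[0.18,1,0],"angular":[0,0,0]},{"slide":[0.18,1,0],"angular":[0,0,0]},{"slide":[0.18,1,0],"angular":[0,0,0]},{"slide":[0.18,1,0],"angular":[0,0,0]},{"slide":[0.18,1,0],"angular":[0,0,0]}]' >/dev/null
python3 -m creep '[{"slide":[0.18,1,0],"angular":[0,0,0]},{"slide":[0.18,1,0],"angular":[0,0,0]},{"slide":[0.12,1,0],"angular":[0,0,0]},{"slide":[0,0.3,0],"angular":[0,0,0]},{"slide":[0,0,0],"angular":[0,0,0]}]' >/dev/null
python3 -m creep '[{"slide":[0,0,1],"angular":[0,0,0]},{"slide":[0,0,1],"angular":[0,0,0]},{"slide":[0,0,0.7],"angular":[0,0,0]},{"slide":[0,0,0],"angular":[0,0,0]},{"slide":[0,0,0],"angular":[0,0,0]}]'
python3 plan.py .481 -.0155 .047 92.1
python3 - <<'E'
from h import *
look('wrist','w24.png')
E
```

```text
time: 37.35
tool_pos: [0.4805, -0.0166, 0.2326]
tcp_rot: [0.056, -3.138, 0.0]
wrist_force: [0.4, -0.1, -0.6]
width: 0.291
t 37.4 grasp [ 0.4801 -0.0166  0.0776] yaw 92.1 toolz [-0.003 -0.    -1.   ] w 0.291 F [ 0.4 -0.1 -0.6] q [-0.09  0.08  2.17 -0.    0.9  -1.69]
TCP slide units [-0.02  0.04  1.22]  turn units [-0.   -0.04 -0.01]
```

View pics/w24.png

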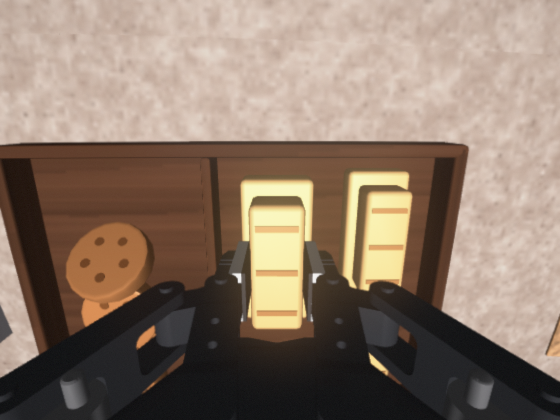

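Space on both sides is clear. Lower and release.

```bash
python3 -m creep '[{"slide":[0,0,0.5],"angular":[0,0,0]},{"slide":[0,0,0.3],"angular":[0,0,0]},{"slide":[0,0,0.2],"angular":[0,0,0]},{"slide":[0,0,0.1],"angular":[0,0,0]},{"slide":[0,0,0.05],"angular":[0,0,0]}]'
python3 -m creep '[{"slide":[0,0,0.06],"angular":[0,0,0]},{"slide":[0,0,0.03],"angular":[0,0,0]},{"slide":[0,0,0],"angular":[0,0,0]},{"slide":[0,0,0],"angular":[0,0,0]}]'
python3 plan.py .481 -.0155 .046 92.1
python3 -m creep '[{"slide":[0,0,0],"angular":[0,0,0]},{"slide":[0,0,0],"angular":[0,0,0]},{"slide":[0,0,0],"angular":[0,0,0]},{"slide":[0,0,0],"angular":[0,0,0]}]' 0.15
python3 -m creep '[{"slide":[0,0,-0.4],"angular":[0,0,0]},{"slide":[0,0,-0.8],"angular":[0,0,0]},{"slide":[0,0,-1],"angular":[0,0,0]},{"slide":[0,0,-1],"angular":[0,0,0]},{"slide":[0,0,-0.8],"angular":[0,0,0]}]'
python3 plan.py .539 -.2738 .045 100.1
```

```text
time: 37.82
tool_pos: [0.4809, -0.0159, 0.2048]
tcp_rot: [0.057, -3.141, 0.0]
wrist_force: [-0.7, -0.3, 0.5]
width: 0.294
time: 38.15
tool_pos: [0.481, -0.0157, 0.2027]
tcp_rot: [-0.057, 3.141, -0.0]
wrist_force: [-0.2, 0.2, -1.5]
width: 0.296
t 38.1 grasp [ 0.481  -0.0157  0.0477] yaw 92.1 toolz [ 0. -0. -1.] w 0.296 F [-0.2  0.2 -1.5] q [-0.08  0.12  2.19  0.    0.83 -1.69]
TCP slide units [-0.    0.01  0.07]  turn units [-0.    0.01 -0.  ]
time: 38.48
tool_pos: [0.4809, -0.0157, 0.2026]
tcp_rot: [-0.057, 3.141, -0.0]
wrist_force: [0.0, -0.5, 1.2]
width: 0.427
time: 38.9
tool_pos: [0.4811, -0.0158, 0.305]
tcp_rot: [-0.057, 3.139, -0.0]
wrist_force: [1.2, 0.2, 0.0]
width: 0.428
t 38.9 grasp [ 0.4814 -0.0158  0.15  ] yaw 92.1 toolz [ 0.002 -0.    -1.   ] w 0.428 F [1.2 0.2 0. ] q [-0.08 -0.02  2.11 -0.    1.05 -1.69]
TCP slide units [ -1.93 -10.4    4.21]  turn units [-0.01  0.03 -2.  ]
```

```bash
python3 -m creep '[{"slide":[-0.2,-0.7,0],"angular":[0,0,0]},{"slide":[-0.2,-1,0],"angular":[0,0,0]},{"slide":[-0.2,-1,0],"angular":[0,0,0]},{"slide":[-0.2,-1,0],"angular":[0,0,0]},{"slide":[-0.2,-1,0],"angular":[0,0,0]}]' -0.3 >/dev/null
python3 -m creep '[{"slide":[-0.2,-1,0],"angular":[0,0,0]},{"slide":[-0.2,-1,0],"angular":[0,0,0]},{"slide":[-0.2,-1,0],"angular":[0,0,0]},{"slide":[-0.2,-1,0],"angular":[0,0,0]},{"slide":[-0.2,-1,0],"angular":[0,0,0]}]' >/dev/null
python3 -m creep '[{"slide":[0,-0.7,0],"angular":[0,0,-1]},{"slide":[0,0,0],"angular":[0,0,-1]},{"slide":[0,0,0.7],"angular":[0,0,0]},{"slide":[0,0,1],"angular":[0,0,0]},{"slide":[0,0,0.6],"angular":[0,0,0]}]' >/dev/null
python3 -m creep '[{"slide":[0,0,0],"angular":[0,0,0]},{"slide":[0,0,0],"angular":[0,0,0]}]'
python3 plan.py .539 -.2738 .045 100.1
python3 bars.py w25.png | head -4
```

```text
time: 40.32
tool_pos: [0.5398, -0.2736, 0.2445]
tcp_rot: [0.276, -3.128, -0.002]
wrist_force: [1.0, -0.4, 0.3]
width: 0.645
t 40.3 grasp [ 0.5395 -0.2734  0.0895] yaw 100.1 toolz [-0.002  0.001 -1.   ] w 0.645 F [ 1.  -0.4  0.3] q [-0.51  0.28  1.9  -0.    0.96 -2.26]
TCP slide units [ 0.03 -0.01  1.78]  turn units [ 0.02 -0.02 -0.01]
ridge
(np.int32(4246), 0.5372, -0.2732, 66, 26, 10.0)
(np.int32(5610), 0.5271, -0.128, 67, 53, 0.7)
foot
```

View pics/w25.png

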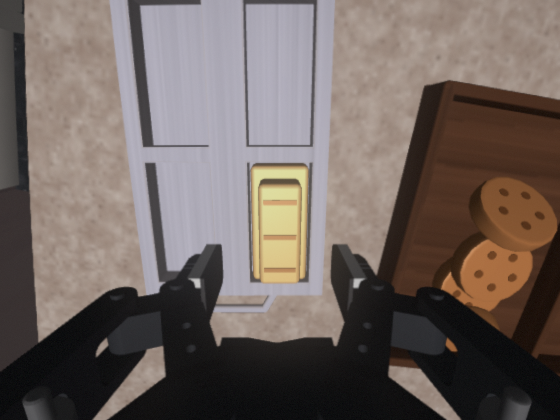

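```bash
python3 -m creep '[{"slide":[0.06,0,0.7],"angular":[0,0,0]},{"slide":[0,0,0.7],"angular":[0,0,0]},{"slide":[0,0,0.37],"angular":[0,0,0]},{"slide":[0,0,0],"angular":[0,0,0]},{"slide":[0,0,0],"angular":[0,0,0]}]' 
python3 -m creep '[{"slide":[0,0,0],"angular":[0,0,0]},{"slide":[0,0,0],"angular":[0,0,0]},{"slide":[0,0,0],"angular":[0,0,0]},{"slide":[0,0,0],"angular":[0,0,0]},{"slide":[0,0,0],"angular":[0,0,0]}]' 1 40
python3 plan.py .538 -.2735 .045 100.1
python3 -m creep '[{"slide":[0,0,-0.4],"angular":[0,0,0]},{"slide":[0,0,-0.8],"angular":[0,0,0]},{"slide":[0,0,-1],"angular":[0,0,0]},{"slide":[0,0,-1],"angular":[0,0,0]},{"slide":[0,0,-0.8],"angular":[0,0,0]}]'
python3 -m creep '[{"slide":[0,0,0],"angular":[0,0,0.7]},{"slide":[0,0,0],"angular":[0,0,0.7]},{"slide":[0,0,0],"angular":[0,0,0.6]},{"slide":[0,0,0],"angular":[0,0,0]}]'
python3 plan.py .571 -.0125 .1 92.1; python3 meas.py | grep -E 'tray|handle'
```

```text
time: 40.78
tool_pos: [0.539, -0.2741, 0.2014]
tcp_rot: [-0.276, 3.129, -0.0]
wrist_force: [-0.8, 0.2, 1.6]
width: 0.649
time: 41.2
tool_pos: [0.5394, -0.2736, 0.2025]
tcp_rot: [-0.275, 3.128, 0.001]
wrist_force: [-0.2, 3.7, 5.4]
width: 0.293
t 41.2 grasp [ 0.5397 -0.2735  0.0475] yaw 100.1 toolz [ 0.002  0.001 -1.   ] w 0.293 F [-0.2  3.7  5.4] q [-0.51  0.33  1.92  0.    0.88 -2.26]
TCP slide units [0.06 0.02 0.1 ]  turn units [ 0.    0.03 -0.01]
time: 41.62
tool_pos: [0.5391, -0.2744, 0.3037]
tcp_rot: [-0.276, 3.127, -0.003]
wrist_force: [0.7, -1.3, -0.3]
width: 0.294
time: 41.95
tool_pos: [0.5388, -0.2742, 0.302]
tcp_rot: [-0.055, 3.14, -0.002]
wrist_force: [0.1, -0.0, -1.2]
width: 0.293
t 42.0 grasp [ 0.539  -0.2744  0.147 ] yaw 92.0 toolz [ 0.001 -0.001 -1.   ] w 0.293 F [ 0.1 -0.  -1.2] q [-0.51  0.21  1.86 -0.    1.06 -2.12]
TCP slide units [-1.65 10.42  1.87]  turn units [-0.02  0.02 -0.02]
handle [(np.int32(191), 0.4945, 0.2668, 94, 18, -0.6)]
tray [(np.int32(4106), 0.5272, -0.0448, 281, 203, -87.9), (np.int32(1112), 0.2533, -0.3037, 191, 106, -41.7)]
```

```bash
python3 -m creep '[{"slide":[-0.16,0.7,0],"angular":[0,0,0]},{"slide":[-0.16,1,0],"angular":[0,0,0]},{"slide":[-0.16,1,0],"angular":[0,0,0]},{"slide":[-0.16,1,0],"angular":[0,0,0]},{"slide":[-0.16,1,0],"angular":[0,0,0]}]' >/dev/null
python3 -m creep '[{"slide":[-0.16,1,0],"angular":[0,0,0]},{"slide":[-0.16,1,0],"angular":[0,0,0]},{"slide":[-0.16,1,0],"angular":[0,0,0]},{"slide":[-0.16,1,0],"angular":[0,0,0]},{"slide":[-0.16,1,0],"angular":[0,0,0]}]' >/dev/null
python3 -m creep '[{"slide":[-0.08,0.72,0],"angular":[0,0,0]},{"slide":[0,0,1],"angular":[0,0,0]},{"slide":[0,0,1],"angular":[0,0,0]},{"slide":[0,0,0.7],"angular":[0,0,0]},{"slide":[0,0,0],"angular":[0,0,0]}]'>/dev/null
python3 -m creep '[{"slide":[0,0,0],"angular":[0,0,0]},{"slide":[0,0,0],"angular":[0,0,0]}]'
python3 plan.py .572 -.0125 .047 92.1
python3 - <<'E'
from h import *
look('wrist','w26.png')
E
```

```text
time: 43.42
tool_pos: [0.5719, -0.0124, 0.2344]
tcp_rot: [-0.058, 3.139, -0.0]
wrist_force: [0.8, -0.4, 0.5]
width: 0.291
t 43.4 grasp [ 0.5722 -0.0124  0.0794] yaw 92.1 toolz [ 0.002 -0.    -1.   ] w 0.291 F [ 0.8 -0.4  0.5] q [-0.07  0.24  1.98 -0.    0.93 -1.67]
TCP slide units [-0.   -0.01  1.29]  turn units [-0.    0.02 -0.  ]
```

View pics/w26.png

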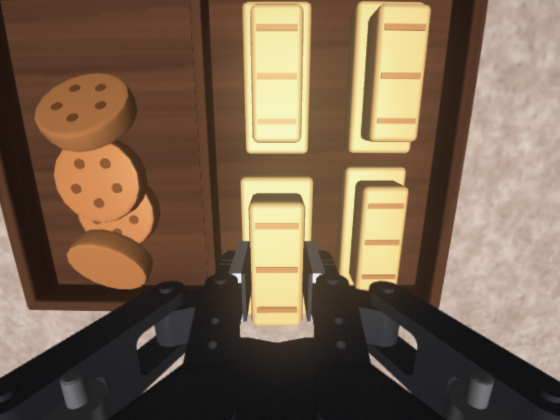

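```bash
python3 -m creep '[{"slide":[0,0,0.5],"angular":[0,0,0]},{"slide":[0,0,0.3],"angular":[0,0,0]},{"slide":[0,0,0.2],"angular":[0,0,0]},{"slide":[0,0,0.15],"angular":[0,0,0]},{"slide":[0,0,0.05],"angular":[0,0,0]}]'
python3 -m creep '[{"slide":[0,0,0.05],"angular":[0,0,0]},{"slide":[0,0,0.03],"angular":[0,0,0]},{"slide":[0,0,0],"angular":[0,0,0]},{"slide":[0,0,0],"angular":[0,0,0]}]'
python3 plan.py .572 -.0125 .0475 92.1
python3 -m creep '[{"slide":[0,0,0],"angular":[0,0,0]},{"slide":[0,0,0],"angular":[0,0,0]},{"slide":[0,0,0],"angular":[0,0,0]},{"slide":[0,0,0],"angular":[0,0,0]}]' 0.15
python3 -m creep '[{"slide":[0,0,-0.4],"angular":[0,0,0]},{"slide":[0,0,-0.8],"angular":[0,0,0]},{"slide":[0,0,-1],"angular":[0,0,0]},{"slide":[0,0,-1],"angular":[0,0,0]},{"slide":[0,0,-1],"angular":[0,0,0]}]'
python3 -m creep '[{"slide":[0,0,-1],"angular":[0,0,0]},{"slide":[0,0,-1],"angular":[0,0,0]},{"slide":[0,0,-1],"angular":[0,0,0]},{"slide":[0,0,0],"angular":[0,0,0]},{"slide":[0,0,0],"angular":[0,0,0]}]'
python3 - <<'E'
from h import *
look('wrist','w27.png');look('side','s27.png')
E
python3 plan.py .48 .2 .2 92.1;python3 meas.py | grep -E 'tray|handle'
```

```text
time: 43.88
tool_pos: [0.5707, -0.0123, 0.2024]
tcp_rot: [0.057, -3.139, -0.0]
wrist_force: [-5.0, -0.7, 6.1]
width: 0.292
time: 44.22
tool_pos: [0.5708, -0.0122, 0.2024]
tcp_rot: [0.057, -3.139, -0.0]
wrist_force: [-7.8, -0.6, 9.9]
width: 0.296
t 44.2 grasp [ 0.5704 -0.0122  0.0474] yaw 92.1 toolz [-0.002 -0.    -1.   ] w 0.296 F [-7.8 -0.6  9.9] q [-0.07  0.28  2.   -0.    0.87 -1.67]
TCP slide units [-0.05 -0.01 -0.  ]  turn units [ 0.   -0.03 -0.  ]
time: 44.55
tool_pos: [0.5713, -0.0122, 0.2011]
tcp_rot: [-0.057, 3.141, -0.0]
wrist_force: [-0.2, -0.7, 0.1]
width: 0.429
time: 44.97
tool_pos: [0.5712, -0.0122, 0.3077]
tcp_rot: [0.057, -3.141, -0.0]
wrist_force: [0.1, -0.7, -0.6]
width: 0.421
time: 45.38
tool_pos: [0.572, -0.0122, 0.3842]
tcp_rot: [-0.057, 3.136, -0.001]
wrist_force: [-0.1, -1.1, -0.6]
width: 0.428
t 45.5 grasp [ 0.5707 -0.0121  0.2258] yaw 92.1 toolz [-0.001  0.    -1.   ] w 0.423 F [-0.2  0.  -0.4] q [-0.06  0.09  1.86 -0.    1.2  -1.67]
TCP slide units [3.32 8.61 1.03]  turn units [ 0.   -0.01 -0.  ]
handle [(np.int32(190), 0.4945, 0.2668, 94, 18, -0.6)]
tray [(np.int32(1177), 0.5299, -0.1435, 201, 91, -1.1), (np.int32(378), 0.5442, 0.0424, 113, 81, -3.9), (np.int32(326), 0.5421, -0.0389, 124, 44, -3.2), (np.int32(866), 0.2518, 0.0405, 173, 96, 89.3)]
```

View pics/w27.png

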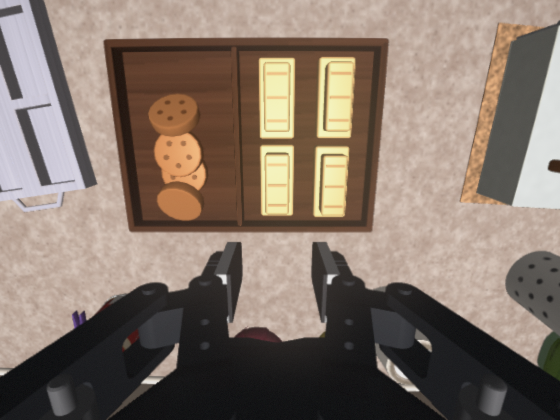

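View pics/s27.png

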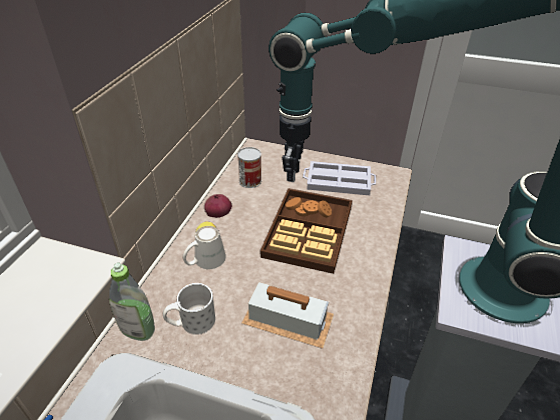

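```bash
python3 -m creep '[{"slide":[0,0,-1],"angular":[0,0,0]},{"slide":[0,0.5,-0.5],"angular":[0,0,0]},{"slide":[0,1,0],"angular":[0,0,0]},{"slide":[0,1,0],"angular":[0,0,0]},{"slide":[0,1,0],"angular":[0,0,0]}]'>/dev/null
python3 -m creep '[{"slide":[0,1,0],"angular":[0,0,0]},{"slide":[0,1,0],"angular":[0,0,0]},{"slide":[0,0,0],"angular":[0,0,0]},{"slide":[0,0,0],"angular":[0,0,0]}]'
python3 - <<'E'
from meas import *
s,p,d=look('wrist','w28.png');P=cloud('wrist',d,s)
hsv=cv2.cvtColor(p,cv2.COLOR_RGB2HSV).astype(int)
s,p2,d2,T,H,S,V,Z,reg=top()
cv2.imwrite('pics/t28.png',cv2.resize(cv2.cvtColor(p2,cv2.COLOR_RGB2BGR)[130:330,150:450],None,fx=2.6,fy=2.6))
c=np.array([.5273,-.0449]);a=np.radians(2.1);Q=np.array([[np.cos(a),-np.sin(a)],[np.sin(a),np.cos(a)]])
for nm,C,h in(('wrist',P,hsv),('top',T,np.dstack([H,S,V]))):
    L=(C[...,:2]-c)@Q
    m=(abs(L[...,0])<.1)&(L[...,1]<-.01)&(L[...,1]>-.14)&(C[...,2]<.08)&(h[...,2]>130)&(h[...,1]>90)
    l=L[m]; print(nm,m.sum(),'bay x',np.percentile(l[:,0],[1,99]).round(3),'bay y',(np.percentile(l[:,1],[1,99])+.075).round(3),'z',np.percentile(C[m][:,2],[1,50,99]).round(3))
    b=(abs(L[...,0])<.1)&(L[...,1]<.14)&(L[...,1]>-.008)&(C[...,2]>.034)&(C[...,2]<.07)&(h[...,0]>12)&(h[...,0]<40)
    n,lab,st,_=cv2.connectedComponentsWithStats(b.astype(np.uint8))
    for i in range(1,n):
        if st[i,4]>60: print('bar ridge, bay frame',(L[lab==i].mean(0)-[0,.063]).round(3),'z',np.percentile(C[lab==i][:,2],[5,50,95]).round(3))
E
python3 meas.py | grep -E 'tray|handle|caddy'
```

```text
time: 46.28
tool_pos: [0.5659, 0.1271, 0.418]
tcp_rot: [0.062, -3.14, 0.0]
wrist_force: [-0.1, 0.5, 0.4]
width: 0.425
wrist 3512 bay x [-0.047  0.087] bay y [-0.026  0.022] z [0.019 0.035 0.051]
bar ridge, bay frame [-0.045  0.03 ] z [0.041 0.045 0.046]
bar ridge, bay frame [-0.045 -0.031] z [0.038 0.045 0.046]
bar ridge, bay frame [ 0.042 -0.031] z [0.038 0.045 0.046]
bar ridge, bay frame [0.044 0.029] z [0.04  0.045 0.046]
top 635 bay x [-0.047  0.089] bay y [-0.027  0.024] z [0.006 0.034 0.052]
bar ridge, bay frame [0.043 0.029] z [0.039 0.044 0.049]
bar ridge, bay frame [ 0.043 -0.031] z [0.04  0.044 0.049]
bar ridge, bay frame [-0.045 -0.032] z [0.04  0.044 0.049]
bar ridge, bay frame [-0.046  0.03 ] z [0.04  0.045 0.048]
handle [(np.int32(178), 0.4989, 0.2677, 85, 18, -2.0)]
caddytop [(np.int32(2357), 0.597, 0.2959, 375, 127, 6.4), (np.int32(86), 0.6069, 0.2412, 56, 24, 44.6)]
mat+caddy [(np.int32(215), 0.5326, 0.2277, 118, 26, 1.2)]
tray [(np.int32(3711), 0.5271, -0.0446, 281, 202, -87.9), (np.int32(1519), 0.2694, 0.2066, 179, 145, 85.6)]
```

View pics/t28.png

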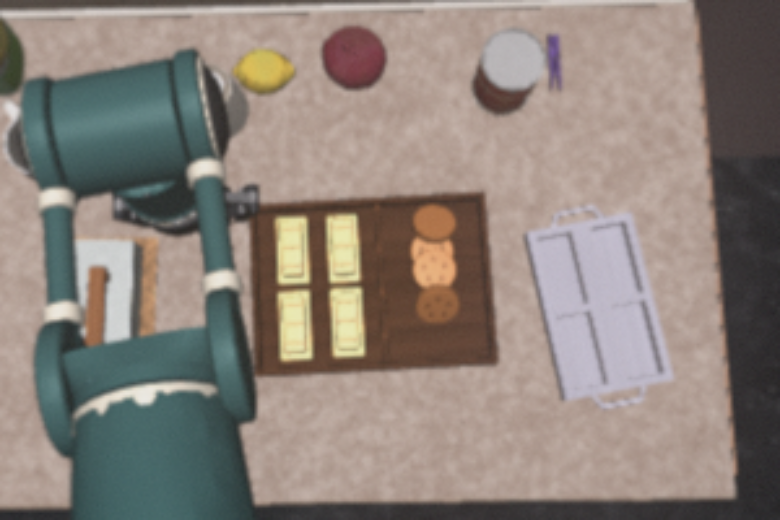

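View pics/w28.png

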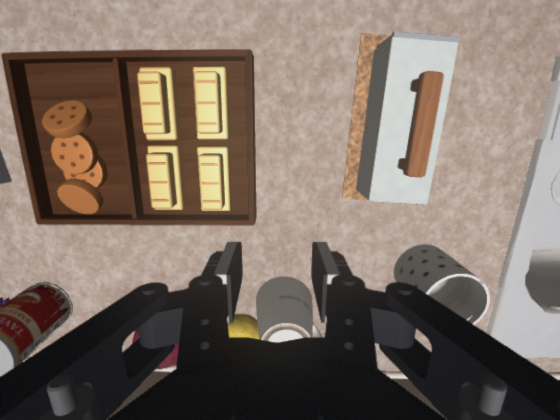

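```bash
python3 -m creep '[{"slide":[0,-1,0],"angular":[0,0,0]},{"slide":[0,-1,0],"angular":[0,0,0]},{"slide":[0,-1,0],"angular":[0,0,0]},{"slide":[0,-1,0],"angular":[0,0,0]},{"slide":[0,-1,0],"angular":[0,0,0]}]'>/dev/null
python3 -m creep '[{"slide":[0,-1,0],"angular":[0,0,0]},{"slide":[0,-1,0],"angular":[0,0,0]},{"slide":[0,-1,0],"angular":[0,0,0]},{"slide":[0,0,0],"angular":[0,0,0]},{"slide":[0,0,0],"angular":[0,0,0]}]'
python3 - <<'E'
from meas import *
s,p,d=look('side')
cv2.imwrite('pics/s29.png',cv2.resize(cv2.cvtColor(p,cv2.COLOR_RGB2BGR)[170:370,180:400],None,fx=3,fy=3))
E
python3 meas.py | grep -E 'tray|handle|caddy'
```

```text
time: 47.27
tool_pos: [0.5732, -0.0768, 0.4186]
tcp_rot: [0.05, -3.141, -0.0]
wrist_force: [0.1, 0.3, 0.1]
width: 0.423
handle [(np.int32(191), 0.4945, 0.2668, 94, 18, -0.6)]
caddytop [(np.int32(1383), 0.4924, 0.266, 174, 72, -1.1)]
mat+caddy [(np.int32(464), 0.493, 0.2669, 198, 99, -1.1)]
tray [(np.int32(706), 0.5241, 0.059, 201, 82, -0.7), (np.int32(1067), 0.5564, -0.0936, 149, 139, -8.3), (np.int32(886), 0.2393, -0.04, 166, 112, -74.2)]
```

View pics/s29.png

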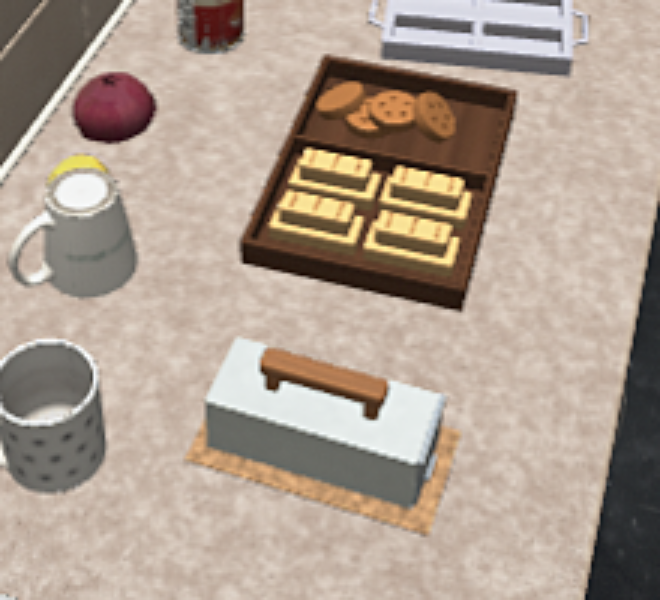

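```bash
python3 -c "
from workcell import order,bot
print(order.finish_job(), bot.read_state()['time'])"
```

```text
the job is handed in; nothing more can be done
the job is handed in; nothing more can be done
```

The job is handed in at about 47 s on the robot's clock, and the last pictures show everything where it should be.

- **Caddy and biscuits:** I carried the caddy over the small bay and tipped it to about 33° (38° at most, well under the 69° limit). Two biscuits wedged upright at the mouth, and raising the caddy about 50 mm freed them. Four biscuits now lie in the small bay, some leaning on each other. All of them are inside the limits; the highest point is about 46 mm above the bay floor.
- **Caddy back on its mat:** the handle is about 1.5 mm from the mat's centre, the caddy stands level, and the flap looks shut.
- **Bars:** all four stand flat, ridge up, in the large bay at about ±45 mm in x and ±31 mm in y. The wrist and top views agree to within 2 mm.
- **Bystanders and tray:** the mug, onion, tin and tray showed no movement, and I saw no sign of a knock.

**Not confirmed:** I could not see inside the caddy afterwards. The wrist-force readings were too noisy (about 0.65 N of scatter against 0.25 N per biscuit) to rule out a fifth biscuit. I believe it is empty, because it was held and shaken at 38°, well past the sliding angle.

**Disagreement:** the wrist and top cameras differed by up to about 4 mm on the tray's position, so I shifted the later bar placements by 1 mm in y.

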